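# Set up a pump drill jig

## Robot

A 6-joint arm with a two-finger parallel gripper is mounted at the origin on the work surface. World frame = base frame: x ahead of the robot, y to its left, z up, the work surface at z = 0. Lengths are in m, angles in rad, forces in N, time in s.
With the tool pointing down it reaches from about 0.3 to 0.875 m from the base axis. Payload 4.2 kg.
Tool frame: the origin (TCP) lies midway between the tips of the shut fingers; the grasp point (between the pads) lies bot.grasp_offset behind it (bot.grasp_offset is the distance from the TCP to the grasp point, in m); z points along the fingers, y is the direction in which the jaws open and shut (so a half turn about z gives the same grasp; the last joint's range is limited). The gripper opens to 85 mm and grips with 20 to 120 N. Pads are 22 mm wide; open, the fingers measure 114 mm over their backs; the gripper's body (76 mm by 85 mm) begins 54 mm behind the grasp point. The pads swing forward as they close: fully open they stand 13 mm farther back than shut.
Start: joints at [-1.207, 0.32, 1.565, -0, 1.257, -0.02], TCP at [0.215, -0.533, 0.231] pointing down, gripper open.
Joint ranges: [-3.11, 3.11], [-0.84, 2.01], [0.21, 2.61], [-1.34, 4.49], [0.05, 2.63], [-2.56, 2.56]. Speed limits (rad/s): [2.57, 2.57, 3.14, 3.14, 3.14, 3.14].

## Interface

Orientations are given as a unit quaternion [w, x, y, z].
In Python, from station import bot gives the robot as it stands. The module is installed in compiled form; this text tells all that it offers.
- The arm moves only by the shell command python3 -m inch 'ROWS'. ROWS is JSON, a list of rows, each a list of 7 numbers: the shift along the tool's x, y, z in mm, then the turn, a rotation vector about the tool's x, y, z in rad, then the opening, from 0 (shut) to 1 (fully open). In form: [[x, y, z, rx, ry, rz, grip], ...]. A call has 1 to 20 rows; each row shifts and turns the pose as measured when the row begins, along the tool's axes as they then stand; what a row does not reach is not made up. A row lasts 1/10 s, in which the tool goes at most 50 mm and 8.59 degrees, less where a joint would pass 70% of its speed; a pose out of reach is approached as far as the arm can. A call is refused whole if a number of a shift passes 50 or a number of a turn 0.15, either way. A call with a gripper value outside its range is refused whole. The fingers move at their own pace and stop on an object; the grip force is fixed at half the most. Time passes only in rows, so rows that do not move let the fingers close. It gives the time, the measured TCP pose, the force and the opening at its end, in the units of the state.
- bot.get_state(): the state, without advancing time (a new reading comes with each control period).
- bot.read_camera(name): name is "scene" or "top" or "wrist"; returns a dict with "img" (420x560x3 uint8, blue, green, red), "vertical_fov" (degrees; the focal length in pixels is half the picture's height over the tangent of half this angle, whatever the lens; pixels are square), "cx", "cy" (the principal point, pixels), "rvec" (rotation vector, rad) and "tvec" (3), from world to camera coordinates, as OpenCV has them; the wrist camera has in their place "T_tool_cam" (4x4, takes a point from camera to tool coordinates, whose origin is the TCP and whose axes are the flange's). Camera axes: x right, y down, z forward; pixel columns grow to the right and rows downward; lengths in m; the calibration is good to about 2 mm. The wrist camera is an equidistant fisheye: a pixel r from the principal point sees the ray r / f radians off the axis. A picture is of the moment at which its call begins: read the wrist's pose just before it. There is no depth.
- bot.close_job(): hands the job in, once; it reports no verdict.
The state is a dict: "time": time; "q": joint angles; "joint_velocities": joint speeds; "joint_torque": joint torques, N m; "tool_pos": TCP position; "ee_rot": TCP orientation; "contact_force": force on the tool from outside, world axes, zero at the start; "moment": the same for the moment, N m; "finger_gap": finger opening in m.
Only numpy, scipy, OpenCV 4.12 (cv2) and the standard library are available. Lean on these libraries where they do the work, as an engineer would, in place of code of your own. Each camera call takes 0.05 s, during which the arm holds its last target. There are 200 camera calls.

## Task

Set up the drill jig: put the angle bracket flat on the jig's base, its foot under the raised bush plate and its upright wall towards the robot, and bring it right up against both rear stops and the side stop. With the bracket home, turn the star handle, spoke after spoke, until the plate is down on the bracket. Then push every bush from the rack fully home in a bush hole of its own (any of them) and turn it a quarter turn clockwise to lock it under its lock screw; leave the other tools where they lie.

Things in the scene. Friction and masses are not known exactly. Their poses are not given: they have to be found in the camera images.
- bracket_rib (a point): the aluminium angle bracket, loose (0.65 kg): flat foot 140 x 170 x 8 mm with an upright wall 8 mm thick, 170 mm wide and 65 mm high in all along one 170 mm edge. This point is the centre of the wall, half-way up (32.5 mm above the bracket's underside). x runs from the wall along the foot (the foot's far edge is 136 mm from this point), y along the wall, z up
- jig: the jig, fixed; origin under the middle of its blue base, 200 (x) x 300 (y) x 50 mm tall. x away from the robot, y to the left, z up. Stops on the base: steel pins 14 mm across, 24 mm tall, two rear ones at x = 77, y = -50 and 50 mm, met by the foot's far edge; a side one at x = -45, y = -92 mm, met by the foot's right (-y) edge
- nest (a point): where bracket_rib must come, with the same axes, when the bracket is home against all three stops; fixed on the jig at x = -66, y = 0, 82.5 mm above the bench. From the front (robot's side) the way in is open
- plate (a joint): height of the bush plate's underside above the foot of a seated bracket, m: 0 when down on the bracket, about 0.055 at the start; geared to the star. The plate is 85 (jig x = -20 to 65) x 300 x 30 mm; its posts, 28 mm across, stand at x = 20, y = -130 and 130 mm, the right one rising 48 mm above the plate. It stays where left
- star (a joint): turn of the star handle, rad: about -4.6 at the start, 0 when the plate is down on the bracket (plate = -0.012 x star). It grows, lowering the plate, when the upper spokes are pushed away from the robot (jig +x). It stays where left; 3 to 10 N on a ball moves it
- star_hub (a point): centre of the star handle, right of the jig, 130 mm above the bench; jig axes, axle along y. Four rods 10 mm thick at right angles in this point's x-z plane, each with a 30 mm ball centred 95 mm out. Spoke k (0 to 3) leans from straight up towards +x by star + k x 90 degrees. The housing, 155 mm tall, begins 13 mm to the left (+y)
- liner0 (a point): mouth of the right (-y) bush hole, on its axis, level with the plate's top; rides with the plate; jig axes. Bore 36 mm, brass rim, chamfered, through the 30 mm plate. Liners are 70 mm apart along y. Each has a lock screw on the plate 37 mm away on its -x (robot's) side: neck 8 mm across, head 22 mm across, underside 9.5 mm and top 13.5 mm above the plate
- liner1 (a point): mouth of the middle bush hole, as liner0. A bush goes in only with its cut-out facing the lock screw: bush x along jig x, within about 15 degrees. Its flange then lies on the plate, the bush's _c point 3 mm above this point
- liner2 (a point): mouth of the left (+y) bush hole, as liner0. Turning a seated bush clockwise, seen from above, brings its solid flange under the screw's head (2.5 mm of play) and its cut-out round to the jig's +y side
- bush0_c (a point): a steel drill bush standing in the rack (two or three of them; None if absent): shank 34 mm across, 28 mm long, foot chamfered 3.5 mm; on it a flange 62 mm across, 7 mm thick; on that a knurled grip 40 mm across, 29 mm tall; 0.3 kg. This point: on the axis, 31 mm above the foot, 3 mm above the flange's underside; z up the axis. Flange cut-out on its -x side
- bush1_c (a point): a second bush, like bush0 in every way (None if absent); the same point and axes. The grip reaches from 4 to 33 mm above this point; the foot is 31 mm below it
- bush2_c (a point): a third bush, like bush0 in every way (None if absent); the same point and axes. On top of each bush's flange is a small shoulder block, 10 mm wide and 6 mm tall, that ends the locking turn just past a quarter turn (about 95 degrees)
- bush0_cut (a point): middle of the cut-out in bush0's flange: 26 mm from its axis along the bush's -x, at the height of its _c point. The cut-out is 70 degrees wide and reaches in to the grip (None if absent)
- bush1_cut (a point): middle of the cut-out in bush1's flange: 26 mm from its axis along the bush's -x, at the height of its _c point. The cut-out is 70 degrees wide and reaches in to the grip (None if absent)
- bush2_cut (a point): middle of the cut-out in bush2's flange: 26 mm from its axis along the bush's -x, at the height of its _c point. The cut-out is 70 degrees wide and reaches in to the grip (None if absent)
- rack: the bush rack: wooden block 236 (x) x 84 x 34 mm, origin under its middle, fixed; three holes 40 mm across along x, 76 mm apart, the middle one in the middle; each bush hangs in a hole by its flange, flange underside on the block's top
- hammer: a hammer, 240 mm, at the back of the bench. Not part of the job: leave it
- spanner: a flat spanner, 180 mm, in front of the jig. Not part of the job: leave it
- brush: a swarf brush, 200 mm, on the right. Not part of the job: leave it
- oil: an upright red oil can, 56 mm across, 140 mm tall, behind the rack. Not part of the job: leave it
- chuck_key: a T-shaped chuck key, 120 mm, in front of the jig, to the right. Not part of the job: leave it
- twist_drill: a large twist drill, 200 mm, at the back right. Not part of the job: leave it
There are look-alikes about, which are no part of the job. Leave any purple or red look-alike of the part that bears bush1_c alone.

How it is judged:
On the way, in this order (a step that is already met when the one before it is completed fails the run):
1. the bracket is home against the stops while the bush plate is still raised (x of bracket_rib in the frame of nest between -0.006 and 0.006 m and y of bracket_rib in the frame of nest between -0.006 and 0.006 m and z of bracket_rib in the frame of nest between -0.004 and 0.004 m and angle between the x axis of bracket_rib and the x axis of nest, either way round below 0.06 rad and value of joint plate above 0.02 m), for 0.2 s.
2. the bush plate is down on the seated bracket (x of bracket_rib in the frame of nest between -0.006 and 0.006 m and y of bracket_rib in the frame of nest between -0.006 and 0.006 m and z of bracket_rib in the frame of nest between -0.004 and 0.004 m and angle between the x axis of bracket_rib and the x axis of nest, either way round below 0.06 rad and value of joint plate below 0.002 m), for 0.2 s.
3. with the plate down, every bush present is home in a bush hole and locked (value of joint plate below 0.002 m and ((horizontal distance between bush0_c and liner0 below 0.004 m and z of bush0_c in the frame of liner0 below 0.006 m and y of bush0_cut in the frame of liner0 above 0.02 m) or (horizontal distance between bush0_c and liner1 below 0.004 m and z of bush0_c in the frame of liner1 below 0.006 m and y of bush0_cut in the frame of liner1 above 0.02 m) or (horizontal distance between bush0_c and liner2 below 0.004 m and z of bush0_c in the frame of liner2 below 0.006 m and y of bush0_cut in the frame of liner2 above 0.02 m)) and ((horizontal distance between bush1_c and liner0 below 0.004 m and z of bush1_c in the frame of liner0 below 0.006 m and y of bush1_cut in the frame of liner0 above 0.02 m) or (horizontal distance between bush1_c and liner1 below 0.004 m and z of bush1_c in the frame of liner1 below 0.006 m and y of bush1_cut in the frame of liner1 above 0.02 m) or (horizontal distance between bush1_c and liner2 below 0.004 m and z of bush1_c in the frame of liner2 below 0.006 m and y of bush1_cut in the frame of liner2 above 0.02 m)) and ((horizontal distance between bush2_c and liner0 below 0.004 m and z of bush2_c in the frame of liner0 below 0.006 m and y of bush2_cut in the frame of liner0 above 0.02 m) or (horizontal distance between bush2_c and liner1 below 0.004 m and z of bush2_c in the frame of liner1 below 0.006 m and y of bush2_cut in the frame of liner1 above 0.02 m) or (horizontal distance between bush2_c and liner2 below 0.004 m and z of bush2_c in the frame of liner2 below 0.006 m and y of bush2_cut in the frame of liner2 above 0.02 m))), for 0.2 s.
At the end, for the whole second after the job is handed in: the bracket is flat on the base within 6 mm and 0.06 rad of home, the plate is down on it within 2 mm, and every bush present is in a bush hole, its flange within 3 mm of the plate, its cut-out turned clockwise from the screw by 50 to 130 degrees, all at rest (all of step 3 and x of bracket_rib in the frame of nest between -0.006 and 0.006 m and y of bracket_rib in the frame of nest between -0.006 and 0.006 m and z of bracket_rib in the frame of nest between -0.004 and 0.004 m and angle between the x axis of bracket_rib and the x axis of nest, either way round below 0.06 rad and value of joint plate above -0.002 m and linear speed of each of bracket, bush0, bush1, bush2 below 0.02 m/s); the robot touches nothing.
It fails at once if one of the other tools (hammer, spanner, brush, oil can, chuck key, twist drill) is pushed more than 4 cm from its place (distance of any of hammer, spanner, brush, oil, chuck_key, twist_drill from where it was at the start of the episode above 0.04 m).
Of bush0, bush1, bush2 only 2 to 3 are there at a start; the rules pass over those that are not, and their reading is None.
At some moment in a run one of bracket may be knocked a few centimetres aside while the robot is not near it.
It also fails if it takes over 210 s, if anything falls off the work surface, if the arm or the gripper's body presses on something with over 40 N, if the wrist force passes 120 N, or if a joint passes its speed limit or range.

## Working session

There is one attempt and no reset: what is moved stays moved. The work goes in short steps, Python scripts to look and compute and a shell command to move; the robot and the scene stay as the last step left them, time stands still between calls to the robot, and variables do not carry over. Pictures are saved under pics/ and viewed, about 12 in all and at most 16, crops included, and the job is handed in when it is done.

```bash
mkdir -p pics; cat > h.py <<'E'
from station import bot
import numpy as np, cv2
from scipy.spatial.transform import Rotation as R
def snap(n,f):
    s=bot.get_state(); c=bot.read_camera(n); c['s']=s
    cv2.imwrite('pics/'+f+'.png',c['img']); np.save('pics/'+f+'.npy',c,allow_pickle=True); return c
def load(f): return np.load('pics/'+f+'.npy',allow_pickle=True).item()
def Rt(s):
    q=s['ee_rot']; return R.from_quat([q[1],q[2],q[3],q[0]]).as_matrix()
def ray(c,u,v):
    h=c['img'].shape[0]; f=h/2/np.tan(np.radians(c['vertical_fov'])/2)
    a=np.array([u-c['cx'],v-c['cy']])
    if 'rvec' in c:
        M=R.from_rotvec(np.ravel(c['rvec'])).as_matrix(); t=np.ravel(c['tvec'])
        d=M.T@np.array([a[0]/f,a[1]/f,1]); o=-M.T@t
    else:
        r=np.hypot(*a); th=r/f
        d=np.array([*(np.sin(th)*a/max(r,1e-9)),np.cos(th)])
        T=c['T_tool_cam']; W=Rt(c['s'])
        d=W@T[:3,:3]@d; o=W@T[:3,3]+np.array(c['s']['tool_pos'])
    return o,d/np.linalg.norm(d)
def onz(c,u,v,z):
    o,d=ray(c,u,v); return o+d*(z-o[2])/d[2]
def proj(c,p):
    p=np.array(p,float);h=c['img'].shape[0]; f=h/2/np.tan(np.radians(c['vertical_fov'])/2)
    if 'rvec' in c:
        M=R.from_rotvec(np.ravel(c['rvec'])).as_matrix(); x=M@p+np.ravel(c['tvec'])
        return c['cx']+f*x[0]/x[2],c['cy']+f*x[1]/x[2]
    T=c['T_tool_cam']; x=Rt(c['s']).T@(p-np.array(c['s']['tool_pos'])); x=T[:3,:3].T@(x-T[:3,3])
    r=np.hypot(x[0],x[1]); th=np.arctan2(r,x[2])
    return c['cx']+f*th*x[0]/r,c['cy']+f*th*x[1]/r
def tri(c1,p1,c2,p2):
    o1,d1=ray(c1,*p1);o2,d2=ray(c2,*p2)
    A=np.stack([d1,-d2],1); k=np.linalg.lstsq(A,o2-o1,rcond=None)[0]
    a=o1+k[0]*d1;b=o2+k[1]*d2; return (a+b)/2,np.linalg.norm(a-b)
E
python3 - <<'E'
from h import *
for n in ['scene','top']:
    c=snap(n,n+'0'); print(n,c['img'].shape,c['vertical_fov'],ray(c,280,210))
s=bot.get_state();print(s,bot.grasp_offset)
E
```

```text
scene (420, 560, 3) 47.272983049773046 (array([1.61365399, 0.17359958, 0.81725077]), array([-0.80783151, -0.12773418, -0.57540614]))
top (420, 560, 3) 49.916805520153744 (array([ 0.38441974, -0.01091987,  1.34169521]), array([ 0.13900828, -0.00325332, -0.99028587]))
{'time': 0.1, 'q': array([-1.20704128e+00,  3.20267772e-01,  1.56557509e+00, -1.17896336e-05,
        1.25738588e+00, -2.00014470e-02]), 'joint_velocities': array([-0.0009835 ,  0.00010922, -0.00260527, -0.00029151, -0.00152145,
        0.00092441]), 'joint_torque': array([ 2.27413802e-04, -4.16410303e+01, -2.34704661e+01,  2.96926196e-06,
        4.87294121e-03,  5.71114782e-06]), 'tool_pos': array([ 0.21512825, -0.53277921,  0.23053645]), 'ee_rot': array([-8.05035500e-04,  9.81647104e-01,  1.90704730e-01, -1.45435765e-04]), 'contact_force': array([ 0.71119567,  0.57422096, -0.58692617]), 'moment': array([ 0.00895943,  0.02265   , -0.00036698]), 'finger_gap': 0.08537610901172484} 0.0187
```

View pics/top0.png

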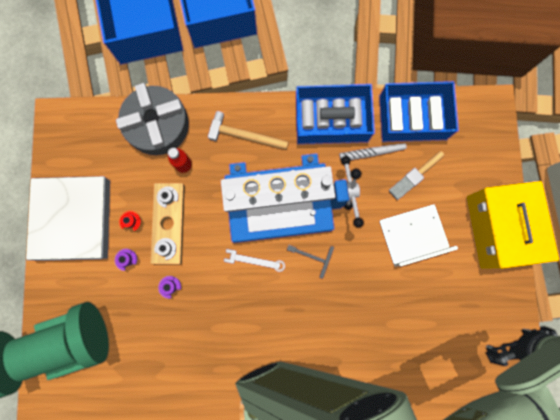

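View pics/scene0.png

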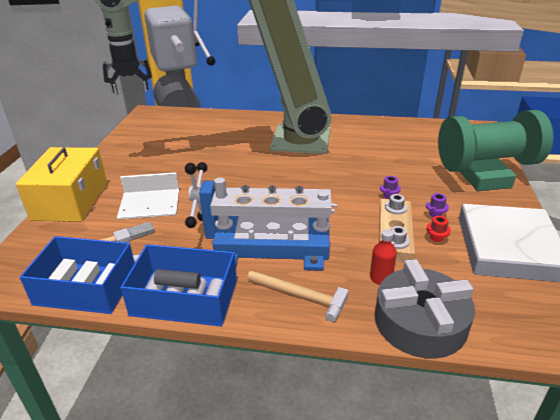

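The top view shows two steel bushes in the rack (167,196 and 166,247) with the middle hole empty. The bracket is at (418,235) with its wall at lower right, the star is at (352,190), and the jig is at (280,205). I'll zoom in.

```bash
python3 - <<'E'
from h import *
c=load('top0')['img']
a=cv2.resize(c[140:280,210:470],None,fx=3,fy=3,interpolation=cv2.INTER_CUBIC)
cv2.imwrite('pics/crop1.png',a)
c=load('top0')
for p in [(167,196),(166,247)]: print(onz(c,*p,0.07))
print(onz(c,280,205,.1),onz(c,418,235,0))
print(ray(c,280,210)[0])
E
```

```text
[0.61219089 0.30786479 0.07      ]
[0.46623971 0.30913229 0.07      ]
[ 0.57276549 -0.01537809  0.1       ] [ 0.48693378 -0.42229358  0.        ]
[ 0.38441974 -0.01091987  1.34169521]
```

View pics/crop1.png

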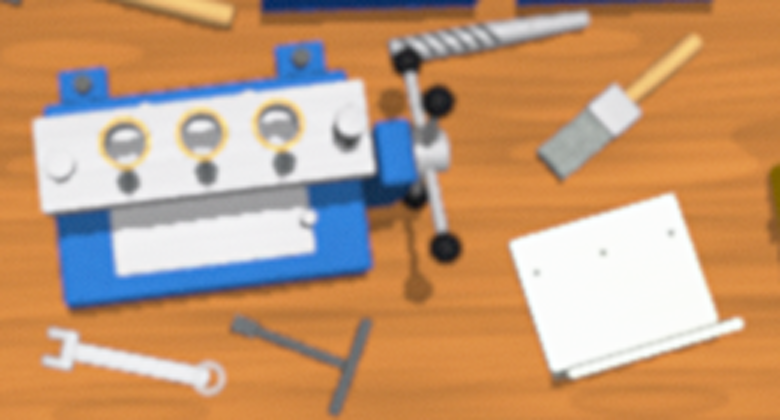

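Crop (3x, offset 210,140): the liner mouths are at about (125,143), (203,133) and (278,125). The base front corners are at (68,306) and (371,270), the foot's far corners at (511,241) and (675,195), the wall top runs from (570,374) to (742,324), and the hub is at about (430,152).

```bash
python3 - <<'E'
from h import *
c=load('top0')
P=lambda u,v,z: onz(c,210+u/3,140+v/3,z)
L=[P(*p,.143) for p in [(278,125),(203,133),(125,143)]]
print('liners',np.round(L,4)); d=L[2]-L[0]; print(np.linalg.norm(d),'yaw',np.arctan2(-d[0],d[1]))
fl,fr=P(66,306,.05),P(371,270,.05); d=fl-fr; print('base front',fl,fr,np.linalg.norm(d[:2]),np.arctan2(-d[0],d[1]))
pl=[P(*p,.143) for p in [(34,121),(364,81),(376,170),(43,213)]]; print('plate',np.round(pl,4),np.mean(pl,0),[np.linalg.norm(pl[i]-pl[(i+1)%4]) for i in range(4)])
fa,fb=P(511,241,.008),P(675,195,.008); d=fa-fb; print('foot far',fa,fb,np.linalg.norm(d),np.arctan2(-d[0],d[1]))
wa,wb=P(558,374,.065),P(742,322,.065); d=wa-wb; print('wall',wa,wb,np.linalg.norm(d),np.arctan2(-d[0],d[1]))
print('hub',P(433,152,.13), 'balls',[P(*p,z) for p,z in [((407,60),.13),((438,100),.13),((445,246),.13)]])
# base hints
g=c['img']; hsv=cv2.cvtColor(g,cv2.COLOR_BGR2HSV)
E
```

```text
liners [[ 0.6284 -0.0783  0.143 ]
 [ 0.623  -0.0104  0.143 ]
 [ 0.6157  0.0601  0.143 ]]
0.13894380988921887 yaw 0.09158666845779186
base front [0.47693008 0.12473648 0.05      ] [ 0.50373276 -0.16736944  0.05      ] 0.29333300249752275 0.09150047977040499
plate [[ 0.6382  0.1421  0.143 ]
 [ 0.6669 -0.1575  0.143 ]
 [ 0.5849 -0.1646  0.143 ]
 [ 0.554   0.1347  0.143 ]] [ 0.61099676 -0.01132269  0.143     ] [np.float64(0.30094140804944175), np.float64(0.08230067200497782), np.float64(0.3008633189853697), np.float64(0.08457737888875873)]
foot far [ 0.53270701 -0.31182984  0.008     ] [ 0.57424862 -0.47668161  0.008     ] 0.1700053288978303 0.2468542493916395
wall [ 0.40064591 -0.33510866  0.065     ] [ 0.44448837 -0.50973256  0.065     ] 0.18004351198111038 0.24598351123030862
hub [ 0.60220224 -0.21864738  0.13      ] balls [array([ 0.68854399, -0.19928778,  0.13      ]), array([ 0.65027489, -0.22568941,  0.13      ]), array([ 0.5161999 , -0.22496685,  0.13      ])]
```

```bash
cat >> h.py <<'E'
def Jp(x,y,z,o=(0.589,-0.013),w=0.093):
    return np.array([o[0]+x*np.cos(w)-y*np.sin(w),o[1]+x*np.sin(w)+y*np.cos(w),z])
def to(p,psi=None):
    "delta to pose: tool down, tool x at world yaw psi; rotate first, then shift"
    s=bot.get_state(); W=Rt(s); 
    if psi is None: psi=np.arctan2(W[1,0],W[0,0])
    T=np.array([[np.cos(psi),np.sin(psi),0],[np.sin(psi),-np.cos(psi),0],[0,0,-1]])
    rv=R.from_matrix(W.T@T).as_rotvec()
    d=T.T@(np.array(p)-s['tool_pos'])*1000
    print('t%.1f pos'%s['time'],np.round(s['tool_pos'],4),'yaw%.3f'%np.arctan2(W[1,0],W[0,0]),'F',np.round(s['contact_force'],1),'gap%.4f'%s['finger_gap'],'q6 %.2f'%s['q'][5])
    print('  rot',np.round(rv,3),'then shift mm',np.round(d,1))
E
cat > to.py <<'E'
import sys; from h import *
a=[float(v) for v in sys.argv[1:]]; to(a[:3],a[3] if len(a)>3 else None)
E
python3 to.py 0.422 -0.426 0.2 1.818
```

```text
t0.1 pos [ 0.2151 -0.5328  0.2305] yaw0.384 F [ 0.7  0.6 -0.6] gap0.0854 q6 -0.02
  rot [-1.000e-03 -1.000e-03 -1.434e+00] then shift mm [ 52.9 226.7  30.5]
```

```bash
python3 -m inch '[[0,0,0,0,0,-0.14,1],[0,0,0,0,0,-0.14,1],[0,0,0,0,0,-0.14,1],[0,0,0,0,0,-0.14,1],[0,0,0,0,0,-0.14,1],[0,0,0,0,0,-0.14,1],[0,0,0,0,0,-0.14,1],[0,0,0,0,0,-0.14,1],[0,0,0,0,0,-0.14,1],[0,0,0,0,0,-0.14,1],[10,40,5,0,0,0,1],[10,40,5,0,0,0,1],[10,40,5,0,0,0,1],[10,40,5,0,0,0,1],[10,40,5,0,0,0,1],[5,30,5,0,0,0,1],[0,0,0,0,0,0,1]]'; python3 to.py 0.422 -0.426 0.2 1.818; python3 -c "
from h import *
snap('wrist','w1')"
```

```text
time: 1.8
tool_pos: [0.4261, -0.4108, 0.1908]
ee_rot: [-0.008, 0.606, 0.795, 0.004]
contact_force: [-0.8, -0.1, -1.1]
finger_gap: 0.0855
t1.8 pos [ 0.4261 -0.4108  0.1908] yaw1.839 F [-0.8 -0.1 -1.1] gap0.0855 q6 -1.06
  rot [-0.004 -0.017  0.021] then shift mm [-13.8  -7.7  -9.2]
```

View pics/w1.png

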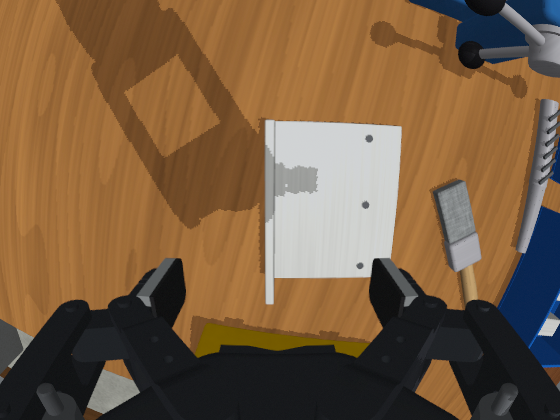

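The wrist view shows the wall's top face from (269,121) to (269,303), with the foot's far corners at (401,127) and (388,278).

```bash
python3 - <<'E'
from h import *
c=load('w1')
a,b=onz(c,269.5,121,.065),onz(c,269.5,303,.065); d=a-b; print(a,b,(a+b)/2,np.linalg.norm(d),np.arctan2(-d[0],d[1]))
a,b=onz(c,401,127,.008),onz(c,389,278,.008); d=a-b; m=(a+b)/2;w=np.arctan2(-d[0],d[1]);print(a,b,np.linalg.norm(d),w,m-.136*np.array([np.cos(w),np.sin(w),0]))
E
python3 to.py 0.422 -0.426 0.03 1.818
```

```text
[ 0.40222851 -0.34518542  0.065     ] [ 0.445948   -0.50694037  0.065     ] [ 0.42408825 -0.4260629   0.065     ] 0.16755911436915133 0.26397492132716666
[ 0.53289722 -0.3097552   0.008     ] [ 0.57964163 -0.47466807  0.008     ] 0.17140973172173718 0.2762042193471167 [ 0.42542417 -0.42929961  0.008     ]
t1.9 pos [ 0.4246 -0.4115  0.1911] yaw1.839 F [ 0.  -0.1 -0.5] gap0.0855 q6 -1.06
  rot [-0.005 -0.017  0.021] then shift mm [-13.4  -6.1 161.1]
```

```bash
python3 -m inch '[[-15,-1,0,0,-0.017,0.005,1],[0,0,40,0,0,0,1],[0,0,40,0,0,0,1],[0,0,35,0,0,0,1],[0,0,0,0,0,0,1]]'; python3 to.py 0.424 -0.4265 0.024 1.833
```

```text
time: 2.35
tool_pos: [0.4244, -0.4361, 0.0753]
ee_rot: [0.004, 0.611, 0.792, -0.005]
contact_force: [-0.7, -0.1, 0.3]
finger_gap: 0.0854
t2.4 pos [ 0.4244 -0.4361  0.0753] yaw1.827 F [-0.7 -0.1  0.3] gap0.0854 q6 -1.06
  rot [-0.004  0.012 -0.006] then shift mm [ 9.4  2.1 51.3]
```

```bash
python3 -m inch '[[8,2,25,-0.004,0.012,-0.006,1],[0,0,26,0,0,0,1],[0,0,0,0,0,0,1],[0,0,0,0,0,0,0],[0,0,0,0,0,0,0],[0,0,0,0,0,0,0],[0,0,0,0,0,0,0],[0,0,0,0,0,0,0],[0,0,0,0,0,0,0],[0,0,0,0,0,0,0]]'; python3 to.py 0.424 -0.4265 0.1 1.833
```

```text
time: 3.35
tool_pos: [0.4263, -0.4401, 0.036]
ee_rot: [0.011, 0.611, 0.792, -0.003]
contact_force: [0.0, -0.6, -2.3]
finger_gap: 0.0068
t3.4 pos [ 0.4263 -0.4401  0.036 ] yaw1.827 F [ 0.  -0.6 -2.3] gap0.0068 q6 -1.07
  rot [ 0.009  0.021 -0.006] then shift mm [ 13.7   1.3 -64. ]
```

```bash
python3 -m inch '[[0,0,0,0,0,0,0.4],[0,0,0,0,0,0,0.4],[0,0,0,0,0,0,0.4],[12,1,0,0.009,0.021,-0.006,0.4],[0,0,12,0,0,0,0.4],[0,0,4,0,0,0,0.4],[0,0,0,0,0,0,0.4]]'; python3 to.py 0.424 -0.4265 0.022 1.833
```

```text
time: 4.05
tool_pos: [0.4241, -0.4264, 0.0182]
ee_rot: [-0.001, 0.608, 0.794, 0.001]
contact_force: [-0.3, -0.1, 0.6]
finger_gap: 0.0343
t4.0 pos [ 0.4241 -0.4264  0.0182] yaw1.834 F [-0.3 -0.1  0.6] gap0.0343 q6 -1.07
  rot [-0.001 -0.003  0.001] then shift mm [-0.1 -0.1 -3.8]
```

```bash
python3 -m inch '[[0,0,-2,0,0,0,0],[0,0,0,0,0,0,0],[0,0,0,0,0,0,0],[0,0,0,0,0,0,0],[0,0,0,0,0,0,0],[0,0,-15,0,0,0,0],[0,0,-20,0,0,0,0],[0,0,-20,0,0,0,0],[0,0,-18,0,0,0,0],[0,0,0,0,0,0,0]]'; python3 to.py 0.35 -0.4265 0.09 1.833;  python3 -c "
from h import *
snap('wrist','w2')
print(Jp(-66,0,0)/1, Jp(-.066,0,.1),Jp(-.216,.01,.1))"
```

```text
time: 5.05
tool_pos: [0.4196, -0.4233, 0.089]
ee_rot: [-0.01, 0.608, 0.794, 0.001]
contact_force: [1.7, -0.3, -5.6]
finger_gap: 0.0076
t5.0 pos [ 0.4196 -0.4233  0.089 ] yaw1.835 F [ 1.7 -0.3 -5.6] gap0.0076 q6 -1.07
  rot [-0.011 -0.017  0.002] then shift mm [ 14.9 -68.1  -1. ]
[-65.12578866  -6.1421559    0.        ] [ 0.52328521 -0.01912916  0.1       ] [ 0.37300476 -0.02310227  0.1       ]
```

View pics/w2.png

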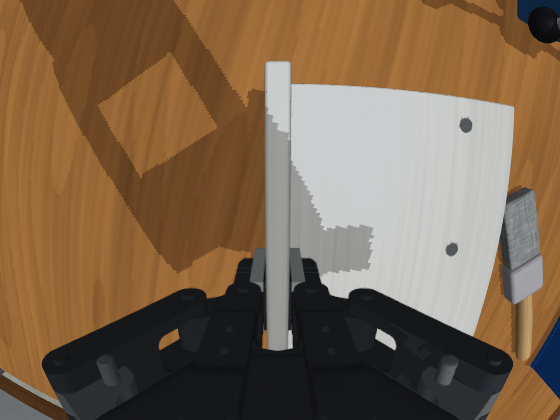

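The bracket is held centrally by its wall, at (278,250), and is clear of the bench. I'll carry it round the front of the star.

```bash
python3 -m inch '[[3,-20,0,-0.011,-0.017,0,0],[3,-25,0,0,0,0,0],[3,-25,0,0,0,0,0],[0,-10,0,0,0,0.05,0],[0,0,0,0,0,0.06,0],[0,0,0,0,0,0.06,0],[20,0,0,0,0,0,0],[25,0,0,0,0,0,0],[25,0,0,0,0,0,0],[25,0,0,0,0,0,0],[25,0,0,0,0,0,0],[25,0,0,0,0,0,0]]'; python3 to.py 0.373 -0.023 0.09 1.664
```

```text
time: 6.3
tool_pos: [0.3119, -0.2772, 0.0705]
ee_rot: [-0.021, 0.676, 0.737, 0.001]
contact_force: [0.4, -0.1, -6.1]
finger_gap: 0.0075
t6.3 pos [ 0.3119 -0.2772  0.0705] yaw1.656 F [ 0.4 -0.1 -6.1] gap0.0075 q6 -0.84
  rot [-0.027 -0.033 -0.007] then shift mm [247.4  84.5 -19.5]
```

```bash
python3 -m inch '[[0,0,-12,-0.015,-0.02,-0.007,0],[0,0,-12,-0.012,-0.013,0,0],[25,4,-2,0,-0.003,0,0],[25,4,-2,0,-0.003,0,0],[25,4,-2,0,-0.003,0,0],[25,4,-2,0,-0.003,0,0],[25,4,-2,0,-0.003,0,0],[25,4,-2,0,-0.003,0,0],[25,4,-2,0,-0.003,0,0],[25,4,-2,0,-0.003,0,0],[20,4,-2,0,-0.003,0,0],[10,0,-1,0,0,0,0],[0,0,-1,0,0,0,0]]'; python3 to.py 0.373 -0.023 0.08 1.664
```

```text
time: 7.6
tool_pos: [0.3271, -0.0382, 0.1147]
ee_rot: [0.012, 0.676, 0.737, -0.008]
contact_force: [-0.2, -1.4, -5.5]
finger_gap: 0.0072
t7.6 pos [ 0.3271 -0.0382  0.1147] yaw1.657 F [-0.2 -1.4 -5.5] gap0.0072 q6 -0.19
  rot [ 0.005  0.029 -0.007] then shift mm [10.9 47.1 34.7]
```

```bash
python3 -m inch '[[5,5,12,0.003,0.015,-0.004,0],[5,5,12,0.002,0.014,-0.003,0],[0,5,12,0,0,0,0],[0,0,0,0,0,0,0]]'; python3 to.py 0.373 -0.023 0.076 1.664; python3 -c "
from h import *
c=snap('scene','s2'); snap('wrist','w3')
i=c['img'][110:290,120:400]; cv2.imwrite('pics/s2c.png',cv2.resize(i,None,fx=2.8,fy=2.8,interpolation=cv2.INTER_CUBIC))"
```

```text
time: 8.0
tool_pos: [0.3442, -0.0298, 0.0793]
ee_rot: [0.002, 0.674, 0.739, 0.002]
contact_force: [-0.9, -0.8, -5.3]
finger_gap: 0.0073
t8.0 pos [ 0.3442 -0.0298  0.0793] yaw1.663 F [-0.9 -0.8 -5.3] gap0.0073 q6 -0.21
  rot [ 0.006  0.001 -0.001] then shift mm [ 4.1 29.3  3.3]
```

View pics/w3.png

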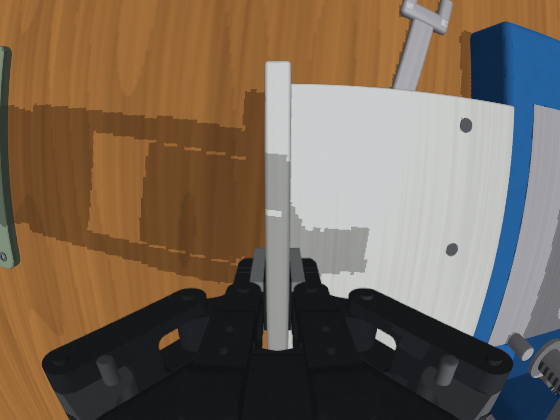

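```bash
python3 - <<'E'
from h import *
to(Jp(-.080,.008,.0745),1.664)
E
python3 -m inch '[[3,20,0,0,0,0,0],[3,25,0,0,0,0,0],[3,25,0,0,0,0,0],[0,25,-1,0,0,0,0],[0,20,-1,0,0,0,0],[0,0,-1,0,0,0,0]]'; python3 - <<'E'
from h import *
to(Jp(-.080,.008,.0745),1.664)
E
```

```text
t8.1 pos [ 0.3443 -0.0298  0.0802] yaw1.663 F [-0.1  0.  -6.4] gap0.0072 q6 -0.21
  rot [ 0.008  0.001 -0.001] then shift mm [  1.9 165.2   5.7]
time: 8.7
tool_pos: [0.4617, -0.0126, 0.0878]
ee_rot: [0.005, 0.675, 0.737, 0.003]
contact_force: [-0.4, 0.3, -5.0]
finger_gap: 0.0074
t8.7 pos [ 0.4617 -0.0126  0.0878] yaw1.659 F [-0.4  0.3 -5. ] gap0.0074 q6 -0.14
  rot [ 0.011  0.003 -0.005] then shift mm [-4.3 46.7 13.3]
```

```bash
python3 -m inch '[[-2,10,9,0.006,0.003,-0.005,0],[-1,15,3,0.005,0,0,0],[0,15,0,0,0,0,0],[0,7,0,0,0,0,0],[0,0,0,0,0,0,0]]'; python3 - <<'E'
from h import *
to(Jp(-.080,.008,.0745),1.664)
c=snap('scene','s3'); 
i=c['img'][150:290,150:370]; cv2.imwrite('pics/s3c.png',cv2.resize(i,None,fx=3.6,fy=3.6,interpolation=cv2.INTER_CUBIC))
E
```

```text
time: 9.2
tool_pos: [0.5077, -0.0134, 0.0778]
ee_rot: [-0.001, 0.674, 0.739, -0.001]
contact_force: [-0.9, -0.4, -5.1]
finger_gap: 0.0071
t9.2 pos [ 0.5077 -0.0134  0.0778] yaw1.662 F [-0.9 -0.4 -5.1] gap0.0071 q6 -0.14
  rot [-0.002  0.    -0.002] then shift mm [0.8 0.9 3.3]
```

View pics/s3c.png

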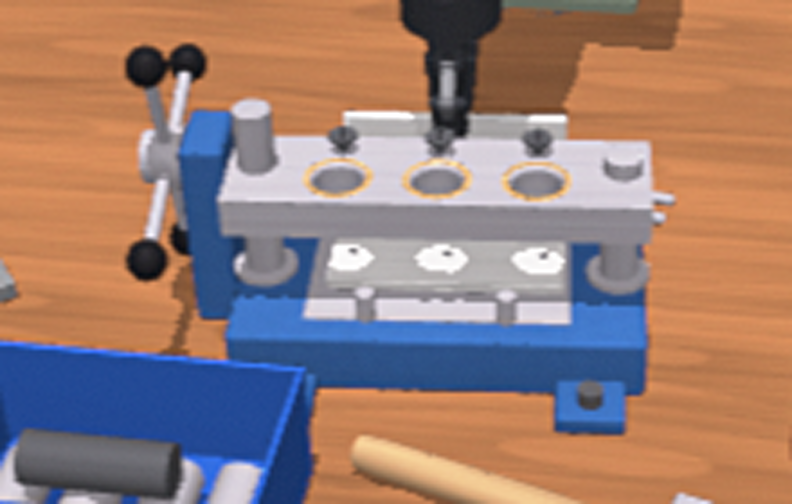

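The scene view shows the foot (far edge at row ~285) under the plate, just short of the two rear pins at (365,305) and (506,308), with the spokes at left. Next I'll lower it onto the base and push it home.

```bash
python3 -m inch '[[0,0,4,0,0,0,0],[0,0,3,0,0,0,0],[0,0,2,0,0,0,0]]';python3 -m inch '[[0,4,2,0,0,0,0],[0,4,1,0,0,0,0]]'; python3 -m inch '[[0,5,1,0,0,0,0],[0,4,1,0,0,0,0]]'; python3 - <<'E'
from h import *
to(Jp(-.066,.0,.0685),1.664)
E
```

```text
time: 9.55
tool_pos: [0.5051, -0.0137, 0.0699]
ee_rot: [-0.001, 0.674, 0.738, -0.001]
contact_force: [-5.6, -1.0, 19.3]
finger_gap: 0.0071
time: 9.75
tool_pos: [0.5099, -0.0132, 0.0703]
ee_rot: [-0.002, 0.674, 0.738, -0.002]
contact_force: [-2.7, -0.6, 0.4]
finger_gap: 0.0074
time: 9.95
tool_pos: [0.5143, -0.0127, 0.0702]
ee_rot: [-0.005, 0.674, 0.738, -0.005]
contact_force: [-29.5, -4.7, 24.7]
finger_gap: 0.0073
t9.9 pos [ 0.5143 -0.0127  0.0702] yaw1.661 F [-29.5  -4.7  24.7] gap0.0073 q6 -0.14
  rot [-0.014 -0.001 -0.003] then shift mm [-7.2  8.3  1.7]
```

```bash
python3 -m inch '[[0,-1,-1,0,0,0,0],[-4,0,0,0,0,0,0]]';python3 -m inch '[[-4,0,0,0,0,0,0]]'; python3 -m inch '[[-4,0,0,0,0,0,0]]'; python3 - <<'E'
from h import *
to(Jp(-.066,.0,.0685),1.664)
c=snap('scene','s4'); 
i=c['img'][190:270,190:350]; cv2.imwrite('pics/s4c.png',cv2.resize(i,None,fx=5,fy=5,interpolation=cv2.INTER_CUBIC))
E
```

```text
time: 10.15
tool_pos: [0.5141, -0.0164, 0.0718]
ee_rot: [-0.005, 0.674, 0.738, -0.004]
contact_force: [0.4, 0.4, -6.0]
finger_gap: 0.0074
time: 10.25
tool_pos: [0.5143, -0.0188, 0.0716]
ee_rot: [-0.006, 0.675, 0.738, -0.003]
contact_force: [-3.2, 18.8, 3.8]
finger_gap: 0.0074
time: 10.35
tool_pos: [0.5141, -0.0191, 0.0718]
ee_rot: [-0.009, 0.676, 0.737, -0.001]
contact_force: [-5.0, 23.7, 8.3]
finger_gap: 0.0071
t10.3 pos [ 0.5141 -0.0191  0.0718] yaw1.657 F [-5.  23.7  8.3] gap0.0071 q6 -0.16
  rot [-0.014 -0.013 -0.007] then shift mm [-0.9  9.1  3.3]
```

View pics/s4c.png

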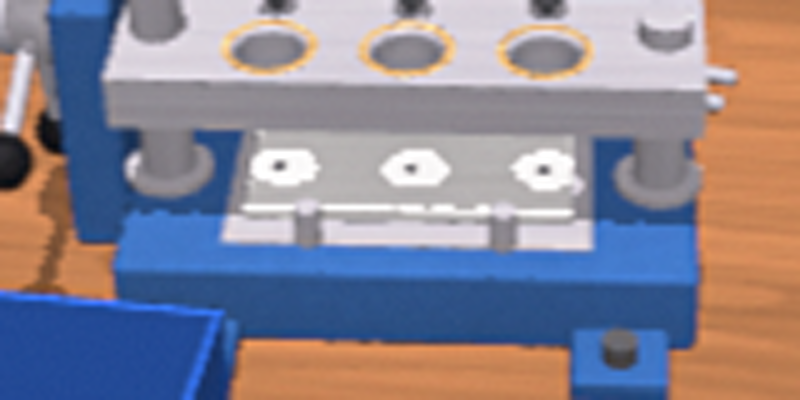

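```bash
python3 - <<'E'
from h import *
c=load('s4')
f=lambda p:np.round((np.array(proj(c,p))-[190,190])*5,0)
for x in (.060,.070):
  for y in (-.085,.085):
    print(x,y,'top',f(Jp(x,y,.058)),'bot',f(Jp(x,y,.05)))
for y in (-.05,.05): print('pin front base',f(Jp(.084,y,.05)),'top',f(Jp(.077,y,.074)))
print('base rear',f(Jp(.1,.15,.05)),f(Jp(.1,-.15,.05)),'side pin top',f(Jp(-.045,-.092,.074)))
# ray meas: pins top centre, edge
o=lambda u,v,z: onz(c,190+u/5,190+v/5,z)
J=lambda p:(np.array([[np.cos(.093),np.sin(.093)],[-np.sin(.093),np.cos(.093)]])@(p[:2]-[.589,-.013])).round(4)
print('edge top?',J(o(243,206,.058)),J(o(575,211,.058)),'pins top',J(o(307,203,.074)),J(o(503,208,.074)),'pin base front',J(o(307,247,.05)),J(o(503,252,.05)),'base rear',J(o(700,277,.05)),J(o(118,262,.05)))
E
```

```text
0.06 -0.085 top [234. 206.] bot [235. 218.]
0.06 0.085 top [562. 214.] bot [562. 226.]
0.07 -0.085 top [232. 218.] bot [233. 230.]
0.07 0.085 top [562. 226.] bot [562. 238.]
pin front base [297. 249.] top [296. 203.]
pin front base [492. 253.] top [493. 208.]
base rear [691. 278.] [ 98. 264.] side pin top [244.  66.]
edge top? [ 0.0597 -0.0804] [0.0575 0.0915] pins top [ 0.0766 -0.0445] [0.0771 0.0551] pin base front [ 0.0823 -0.0451] [0.0826 0.0553] base rear [0.0988 0.1546] [ 0.0982 -0.1402]
```

The foot's edge is at jig x≈0.059, while the pins measure 0.0765, so it is about 11 mm short. The earlier x contact was friction from pressing down. I'll unload it and push on.

```bash
python3 -m inch '[[2,0,-2,-0.014,-0.013,-0.007,0],[0,4,-1,0,0,0,0]]';python3 -m inch '[[0,4,0,0,0,0,0],[0,4,0,0,0,0,0]]'; python3 - <<'E'
from h import *
to(Jp(-.066,.0,.0685),1.664)
E
```

```text
time: 10.6
tool_pos: [0.5171, -0.0159, 0.0736]
ee_rot: [-0.001, 0.673, 0.74, -0.001]
contact_force: [-0.1, 0.4, -6.5]
finger_gap: 0.0074
time: 10.8
tool_pos: [0.5173, -0.0162, 0.0738]
ee_rot: [-0.008, 0.672, 0.74, -0.007]
contact_force: [-21.2, 0.1, 13.9]
finger_gap: 0.0073
t10.8 pos [ 0.5173 -0.0162  0.0738] yaw1.666 F [-21.2   0.1  13.9] gap0.0073 q6 -0.15
  rot [-0.021 -0.001  0.002] then shift mm [-3.5  5.7  5.3]
```

The blocker is the gripper's linkage, which meets the plate's front edge before the bracket gets home. I'll set the bracket down here and push it home with shut fingers turned 90°.

```bash
python3 -m inch '[[0,-5,0,-0.02,0,0,0],[0,0,2,0,0,0,0],[0,0,2,0,0,0,0]]';python3 -m inch '[[0,0,1,0,0,0,0.2],[0,0,0,0,0,0,0.2],[0,0,0,0,0,0,0.2],[0,-1,0,0,0,0,0.2]]'; python3 -m inch '[[0,-2,-20,0,0,0,0.2],[0,0,-30,0,0,0,0.2],[0,0,-30,0,0,0,0.2],[0,-20,-20,0,0,0,0],[0,-30,0,0,0,0,0],[0,-30,0,0,0,0,0]]';python3 - <<'E'
from h import *
to(Jp(-.110,.0,.062),0.093+np.pi)
c=snap('scene','s5')
E
```

```text
time: 11.1
tool_pos: [0.5129, -0.0181, 0.0699]
ee_rot: [-0.0, 0.673, 0.74, -0.0]
contact_force: [-6.4, 2.2, 16.3]
finger_gap: 0.0073
time: 11.5
tool_pos: [0.5164, -0.0189, 0.0702]
ee_rot: [0.003, 0.673, 0.74, 0.002]
contact_force: [0.3, -0.0, 0.0]
finger_gap: 0.0172
time: 12.1
tool_pos: [0.4397, -0.027, 0.1743]
ee_rot: [0.007, 0.673, 0.74, 0.006]
contact_force: [0.1, -0.5, -0.4]
finger_gap: -0.0003
t12.1 pos [ 0.4397 -0.027   0.1743] yaw1.666 F [ 0.1 -0.5 -0.4] gap-0.0003 q6 -0.18
  rot [ 0.012  0.017 -1.569] then shift mm [-4.000e+01  1.000e-01  1.123e+02]
```

```bash
python3 -m inch '[[0,0,0,0,0,0.14,0],[0,0,0,0,0,0.14,0],[0,0,0,0,0,0.14,0],[0,0,0,0,0,0.14,0],[0,0,0,0,0,0.14,0],[0,0,0,0,0,0.14,0],[0,0,0,0,0,0.14,0],[0,0,0,0,0,0.14,0],[0,0,0,0,0,0.14,0],[0,0,0,0,0,0.14,0],[0,0,0,0,0,0.14,0],[0,0,0,0,0,0.03,0],[0,0,0,0,0,0,0]]';python3 - <<'E'
from h import *
to(Jp(-.110,.0,.062),0.093)
c=snap('wrist','w4')
E
```

```text
time: 13.45
tool_pos: [0.4405, -0.0277, 0.178]
ee_rot: [0.002, 1.0, 0.014, 0.017]
contact_force: [0.3, 0.3, -0.9]
finger_gap: -0.0003
t13.4 pos [ 0.4405 -0.0277  0.178 ] yaw0.028 F [ 0.3  0.3 -0.9] gap-0.0003 q6 1.45
  rot [ 0.005 -0.034 -0.065] then shift mm [ 39.2  -0.8 116. ]
```

View pics/w4.png

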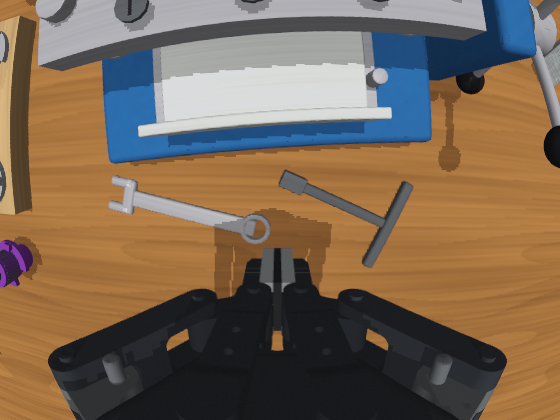

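The bracket stands on the base in the wrist view: the wall top runs from (140,131) to (391,113), and the base's front edge from (111,161) to (431,140).

```bash
python3 - <<'E'
from h import *
c=load('w4')
J=lambda p:(np.array([[np.cos(.093),np.sin(.093)],[-np.sin(.093),np.cos(.093)]])@(p[:2]-[.589,-.013])).round(4)
for n,u,v,z in [('wl',140,126,.115),('wr',391,108,.115),('bl',111,160,.05),('br',431,140,.05),('side',378,76,.074)]: print(n,J(onz(c,u,v,z)))
E
python3 -m inch '[[0,0,0,0.005,-0.034,-0.065,0],[0,0,30,0,0,0,0],[0,0,40,0,0,0,0],[0,0,35,0,0,0,0],[0,0,10,0,0,0,0]]'; python3 - <<'E'
from h import *
to(Jp(-.088,.0,.062),0.093)
E
```

```text
wl [-0.072   0.0858]
wr [-0.0716 -0.0822]
bl [-0.0949  0.1474]
br [-0.0958 -0.1449]
side [-0.0432 -0.088 ]
time: 14.0
tool_pos: [0.4462, -0.0282, 0.063]
ee_rot: [0.001, 0.999, 0.051, 0.006]
contact_force: [-0.0, 0.4, -0.8]
finger_gap: 0.0002
t14.0 pos [ 0.4462 -0.0282  0.063 ] yaw0.101 F [-0.   0.4 -0.8] gap0.0002 q6 1.38
  rot [ 0.003 -0.012  0.008] then shift mm [55.5 -1.9  1. ]
```

```bash
python3 -m inch '[[20,0,0,0,-0.006,0.004,0],[20,0,0,0,0,0,0],[8,0,0,0,0,0,0],[3,0,0,0,0,0,0]]';python3 -m inch '[[4,0,0,0,0,0,0]]';python3 -m inch '[[4,0,0,0,0,0,0]]';python3 -m inch '[[4,0,0,0,0,0,0]]';  python3 - <<'E'
from h import *
to(Jp(-.081,.0,.062),0.093)
E
```

```text
time: 14.4
tool_pos: [0.4962, -0.0229, 0.0602]
ee_rot: [0.001, 0.999, 0.05, -0.001]
contact_force: [-4.0, -1.3, 1.5]
finger_gap: -0.0004
time: 14.5
tool_pos: [0.4983, -0.0225, 0.0599]
ee_rot: [0.001, 0.999, 0.05, -0.003]
contact_force: [-5.0, -1.3, 0.7]
finger_gap: 0.0001
time: 14.6
tool_pos: [0.5008, -0.0221, 0.0598]
ee_rot: [0.001, 0.999, 0.05, -0.004]
contact_force: [-4.5, -0.6, 2.2]
finger_gap: -0.0002
time: 14.7
tool_pos: [0.5036, -0.0218, 0.0597]
ee_rot: [0.001, 0.999, 0.05, -0.005]
contact_force: [-4.1, -0.4, 1.1]
finger_gap: 0.0004
t14.7 pos [ 0.5036 -0.0218  0.0597] yaw0.101 F [-4.1 -0.4  1.1] gap0.0004 q6 1.41
  rot [0.001 0.01  0.008] then shift mm [ 4.9 -0.8 -2.3]
```

Sliding friction is about 4 N. I'll push on until the force jumps.

```bash
python3 -m inch '[[4,0,-1,0,0,0,0]]';python3 -m inch '[[4,0,0,0,0.005,0,0]]';python3 -m inch '[[4,0,0,0,0.005,0,0]]';  python3 -m inch '[[4,0,0,0,0,0,0]]';
```

```text
time: 14.8
tool_pos: [0.5061, -0.0212, 0.0604]
ee_rot: [0.0, 0.999, 0.05, -0.007]
contact_force: [-9.7, 0.5, 0.6]
finger_gap: -0.0001
time: 14.9
tool_pos: [0.5059, -0.0208, 0.0596]
ee_rot: [0.0, 0.999, 0.05, -0.009]
contact_force: [-13.9, -3.3, 5.5]
finger_gap: 0.0
time: 15.0
tool_pos: [0.5057, -0.0206, 0.0587]
ee_rot: [-0.0, 0.999, 0.05, -0.011]
contact_force: [-11.5, -2.0, 2.1]
finger_gap: 0.0003
time: 15.1
tool_pos: [0.5051, -0.0204, 0.0579]
ee_rot: [-0.0, 0.999, 0.05, -0.016]
contact_force: [-11.4, -2.6, 2.4]
finger_gap: -0.0
```

It is home against the rear stops: the force jumped at TCP x≈0.506, which puts the wall at 0.521 against 0.523 expected. Now the side push on the wall's left end.

```bash
python3 -m inch '[[-15,0,-1,0,0.015,0,0],[-10,0,-20,0,0.015,0,0],[0,-20,-30,0,0,0,0],[0,-35,-20,0,0,0,0],[0,-35,0,0,0,0,0],[0,-35,0,0,0,0,0],[0,0,0,0,0,0,0]]'; python3 - <<'E'
from h import *
to(Jp(-.070,.125,.098),0.093)
E
```

```text
time: 15.8
tool_pos: [0.4765, 0.1061, 0.136]
ee_rot: [-0.003, 0.999, 0.047, 0.011]
contact_force: [0.0, -0.1, -1.0]
finger_gap: 0.0001
t15.8 pos [0.4765 0.1061 0.136 ] yaw0.094 F [ 0.  -0.1 -1. ] gap0.0001 q6 1.67
  rot [-0.006 -0.022  0.001] then shift mm [30.9  4.  38. ]
```

```bash
python3 -m inch '[[16,2,10,-0.006,-0.022,0,0],[14,2,20,0,0,0,0],[0,0,7,0,0,0,0],[0,8,0,0,0,0,0],[0,6,0,0,0,0,0]]';python3 -m inch '[[0,5,0,0,0,0,0]]';python3 -m inch '[[0,5,0,0,0,0,0]]';python3 -m inch '[[0,5,0,0,0,0,0]]'; python3 - <<'E'
from h import *
to(Jp(-.070,.100,.098),0.093)
E
```

```text
time: 16.3
tool_pos: [0.513, 0.091, 0.1009]
ee_rot: [-0.0, 0.999, 0.049, 0.005]
contact_force: [0.9, 0.4, 0.4]
finger_gap: -0.0003
time: 16.4
tool_pos: [0.5134, 0.0851, 0.1015]
ee_rot: [-0.0, 0.999, 0.049, 0.005]
contact_force: [-0.8, 0.2, 0.5]
finger_gap: 0.0002
time: 16.5
tool_pos: [0.5131, 0.0805, 0.102]
ee_rot: [-0.002, 0.999, 0.047, 0.005]
contact_force: [-4.5, 17.6, 3.3]
finger_gap: -0.0001
time: 16.6
tool_pos: [0.5127, 0.0796, 0.103]
ee_rot: [-0.007, 0.999, 0.044, 0.005]
contact_force: [-5.4, 26.5, 7.4]
finger_gap: 0.0003
t16.6 pos [0.5127 0.0796 0.103 ] yaw0.089 F [-5.4 26.5  7.4] gap0.0003 q6 1.60
  rot [-0.014 -0.01  -0.004] then shift mm [-2.6 -0.7  5. ]
```

```bash
python3 -m inch '[[0,-12,0,0.01,-0.01,0,0],[-15,-10,-25,0,0,0,0],[-25,10,-25,0,0,0,0],[-20,40,-20,0,0,0,0],[0,40,0,0,0,0,0],[0,0,0,0,0,0,0]]'; python3 - <<'E'
from h import *
to(Jp(-.070,.100,.098),0.093)
c=snap('wrist','w5'); c=snap('scene','s6')
a=c['img'][190:270,190:350]; b=load('w5')['img'][60:220,100:420]
cv2.imwrite('pics/c6.png',np.vstack([cv2.resize(b,(600,300),interpolation=cv2.INTER_CUBIC),cv2.resize(a,(600,300),interpolation=cv2.INTER_CUBIC)]))
E
```

```text
time: 17.2
tool_pos: [0.4577, 0.003, 0.1769]
ee_rot: [-0.012, 0.999, 0.046, 0.003]
contact_force: [0.2, 0.2, -0.9]
finger_gap: -0.0001
t17.2 pos [0.4577 0.003  0.1769] yaw0.092 F [ 0.2  0.2 -0.9] gap-0.0001 q6 1.43
  rot [-0.023 -0.007 -0.001] then shift mm [ 59.3 -71.9  78.9]
```

View pics/c6.png

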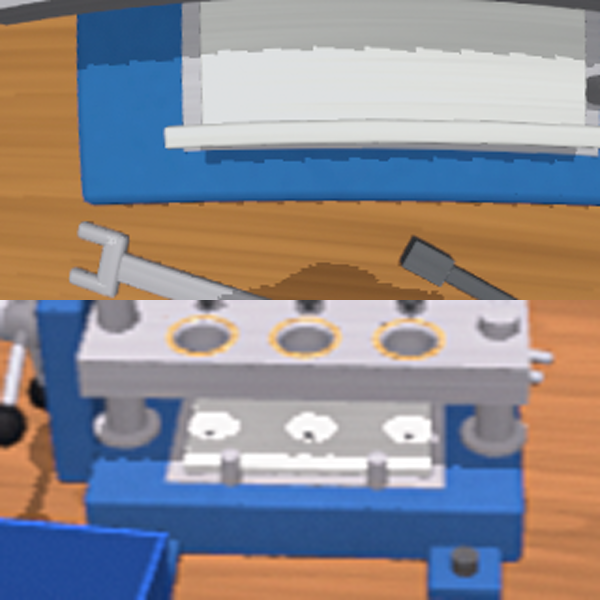

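Both views show the bracket home: the foot's edge touches both rear pins (232,470 and 377,472) and it is square to the base. Next I'll locate the star by triangulating its balls in the starting pictures.

```bash
python3 - <<'E'
from h import *
t,s=load('top0'),load('scene0')
def blobs(c,x0,y0,x1,y1):
    g=c['img'][y0:y1,x0:x1].max(2); m=(g<50).astype(np.uint8)
    n,l,st,ce=cv2.connectedComponentsWithStats(m)
    return [(ce[i]+[x0,y0]) for i in range(1,n) if st[i,4]>25]
A=blobs(t,335,150,370,230);B=blobs(s,180,155,212,235)
print(np.round(A,1),np.round(B,1))
for i,a in enumerate(A):
    for j,b in enumerate(B):
        p,e=tri(t,a,s,b)
        if e<.01: print(i,j,p.round(4),round(e,4))
E
```

```text
[[345.3 160. ]
 [355.4 173.8]
 [357.9 222.2]] [[194.7 167.7]
 [190.4 221.9]]
0 0 [ 0.6604 -0.1814  0.2437] 0.0016
0 1 [ 0.6945 -0.2008  0.1058] 0.0024
```

```bash
python3 - <<'E'
from h import *
t,s=load('top0'),load('scene0')
A=[(345.3,160),(355.4,173.8),(357.9,222.2)];B=[(190.8,168.4),(202.2,167),(190.4,221.9),(200.8,216)]
for i,a in enumerate(A):
    for j,b in enumerate(B):
        p,e=tri(t,a,s,b)
        if e<.02: print(i,j,p.round(4),round(e,4))
E
```

```text
0 0 [ 0.662  -0.1861  0.2418] 0.0104
0 1 [ 0.6574 -0.1725  0.2458] 0.016
0 2 [ 0.6943 -0.2009  0.1057] 0.0024
1 0 [ 0.6285 -0.2061  0.222 ] 0.0034
1 2 [ 0.6579 -0.224   0.0779] 0.0185
2 1 [ 0.5122 -0.2172  0.1585] 0.0032
2 2 [ 0.5337 -0.2571 -0.0188] 0.0146
2 3 [ 0.528  -0.2395  0.0018] 0.0136
```

```bash
cat >> h.py <<'E'
def Hp(a,z,y=0): return np.array([.6034+a*.9957-y*.0929,-.209+a*.0929+y*.9957,z])
E
python3 -m inch '[[0,0,-30,-0.02,-0.007,0,0],[0,0,-30,0,0,0,0],[0,0,-30,0,0,0,0],[0,30,-10,0,0,0,0],[20,40,0,0,0,0,0],[20,40,0,0,0,0,0],[20,40,0,0,0,0,0],[20,40,0,0,0,0,0],[20,20,0,0,0,0,0],[0,0,0,0,0,0,0]]'; python3 - <<'E'
from h import *
to(Hp(-.018,.212),0.093)
E
```

```text
time: 18.3
tool_pos: [0.5839, -0.1899, 0.2753]
ee_rot: [-0.004, 0.998, 0.055, -0.003]
contact_force: [0.2, -0.0, 0.3]
finger_gap: -0.0002
t18.3 pos [ 0.5839 -0.1899  0.2753] yaw0.110 F [ 0.2 -0.   0.3] gap-0.0002 q6 1.12
  rot [-0.009  0.006  0.017] then shift mm [-0.3 20.9 63.3]
```

```bash
python3 -m inch '[[0,20,0,-0.009,0.006,0.017,0],[0,1,30,0,0,0,0],[0,0,30,0,0,0,0],[0,0,3,0,0,0,0]]'; python3 -m inch '[[10,0,0,0,0,0,0],[10,0,1,0,0,0,0],[10,0,2,0,0,0,0],[10,0,3,0,0,0,0]]'; python3 - <<'E'
from h import *
to(Hp(.0215,.208),0.093)
E
```

```text
time: 18.7
tool_pos: [0.5869, -0.2097, 0.2104]
ee_rot: [0.001, 0.999, 0.048, 0.001]
contact_force: [-0.9, -1.0, 0.2]
finger_gap: 0.0
time: 19.1
tool_pos: [0.6272, -0.2049, 0.2072]
ee_rot: [0.001, 0.999, 0.048, -0.001]
contact_force: [-5.1, -0.4, -3.1]
finger_gap: -0.0002
t19.1 pos [ 0.6272 -0.2049  0.2072] yaw0.096 F [-5.1 -0.4 -3.1] gap-0.0002 q6 1.14
  rot [0.002 0.002 0.003] then shift mm [-2.6  1.9 -0.8]
```

```bash
python3 -m inch '[[9,0,5,0,0,0,0],[9,0,8,0,0,0,0],[8,0,9,0,0,0,0],[8,0,9,0,0,0,0],[2,0,3,0,0,0,0]]'; python3 - <<'E'
from h import *
to(Hp(.056,.1735),0.093)
E
```

```text
time: 19.6
tool_pos: [0.6674, -0.201, 0.1711]
ee_rot: [0.002, 0.999, 0.049, -0.001]
contact_force: [-2.5, -0.8, 1.9]
finger_gap: 0.0004
t19.6 pos [ 0.6674 -0.201   0.1711] yaw0.097 F [-2.5 -0.8  1.9] gap0.0004 q6 1.17
  rot [0.003 0.002 0.004] then shift mm [-8.5  2.1 -2.4]
```

```bash
python3 -m inch '[[-8,0,-10,0,0,0,0],[-15,0,-40,0,0,0,0],[-30,0,-45,0,0,0,0],[-40,0,0,0,0,0,0],[-40,0,0,0,0,0,0],[-10,0,0,0,0,0,0],[0,0,0,0,0,0,0]]'; python3 - <<'E'
from h import *
to(Hp(-.078,.215),0.093)
s=snap('scene','s7')
g=s['img'][155:235,180:215]
t=snap('top','t7')
cv2.imwrite('pics/c7.png',np.hstack([cv2.resize(g,(350,600),interpolation=cv2.INTER_CUBIC)[:560],cv2.resize(t['img'][140:210,330:380],(400,560),interpolation=cv2.INTER_CUBIC)]))
E
```

```text
time: 20.3
tool_pos: [0.5271, -0.2157, 0.2738]
ee_rot: [0.005, 0.999, 0.049, 0.01]
contact_force: [-0.2, 0.5, -0.4]
finger_gap: 0.0004
t20.3 pos [ 0.5271 -0.2157  0.2738] yaw0.098 F [-0.2  0.5 -0.4] gap0.0004 q6 1.06
  rot [ 0.011 -0.02   0.005] then shift mm [-1.4  0.4 58.8]
```

View pics/c7.png

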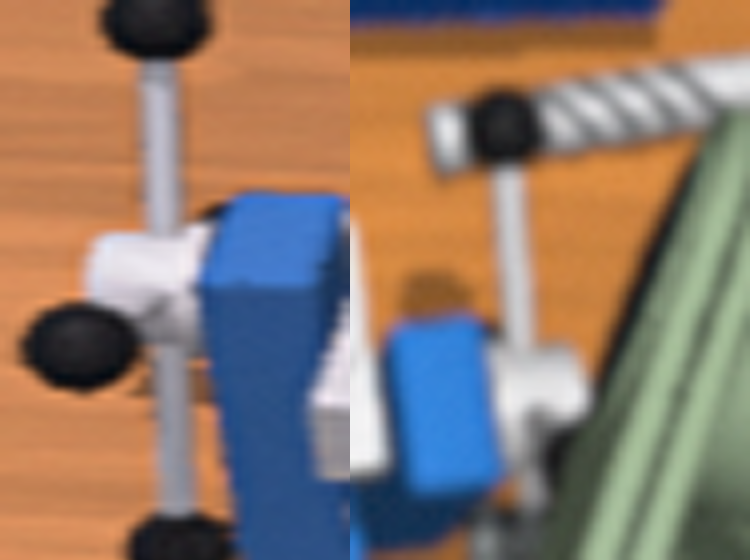

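```bash
python3 - <<'E'
from h import *
t,s=load('t7'),load('s7')
p,e=tri(t,(349.4,155.6),s,(188,200.7)); print(p,e)
d=p-Hp(0,.13); print(np.degrees(np.arctan2(d[0]/.9957,d[2])))
for th in (-10,-20,-30):
    a=np.radians(th); print(th,proj(s,Hp(.095*np.sin(a),.13+.095*np.cos(a))))
E
```

```text
[ 0.69030412 -0.2017078   0.1671904 ] 0.004743939138576233
66.9207895443625
-10 (np.float64(193.23215883620244), np.float64(159.54228326141597))
-20 (np.float64(194.67743311330617), np.float64(157.96996483462775))
-30 (np.float64(196.13023325534124), np.float64(157.5324657892228))
```

```bash
python3 -m inch '[[0,0,30,0.011,-0.02,0.005,0],[0,0,28,0,0,0,0],[0,0,2,0,0,0,0]]'; python3 -m inch '[[8,0,-2,0,0,0,0],[10,0,-3,0,0,0,0],[10,0,-3,0,0,0,0],[10,0,-2,0,0,0,0],[10,0,0,0,0,0,0]]'; python3 - <<'E'
from h import *
to(Hp(-.026,.221),0.093)
E
```

```text
time: 20.7
tool_pos: [0.5348, -0.2161, 0.2126]
ee_rot: [0.001, 0.999, 0.048, 0.003]
contact_force: [-0.3, -0.2, -0.3]
finger_gap: 0.0
time: 21.2
tool_pos: [0.5873, -0.2112, 0.2262]
ee_rot: [0.001, 0.999, 0.048, 0.003]
contact_force: [-3.0, -0.1, 0.9]
finger_gap: -0.0001
t21.2 pos [ 0.5873 -0.2112  0.2262] yaw0.096 F [-3.  -0.1  0.9] gap-0.0001 q6 1.11
  rot [ 0.002 -0.005  0.003] then shift mm [-9.8 -0.7  5.2]
```

```bash
python3 -m inch '[[11,0,6,0,0,0,0],[11,0,5,0,0,0,0],[10,0,5,0,0,0,0],[10,0,6,0,0,0,0],[9,0,6,0,0,0,0],[8,0,8,0,0,0,0],[8,0,9,0,0,0,0],[3,0,5,0,0,0,0]]'; python3 - <<'E'
from h import *
to(Hp(.056,.1735),0.093)
E
```

```text
time: 22.0
tool_pos: [0.6672, -0.204, 0.1745]
ee_rot: [0.002, 0.999, 0.048, 0.006]
contact_force: [-0.7, -0.5, 2.0]
finger_gap: 0.0
t22.0 pos [ 0.6672 -0.204   0.1745] yaw0.097 F [-0.7 -0.5  2. ] gap0.0000 q6 1.16
  rot [ 0.005 -0.012  0.004] then shift mm [-8.  -0.9  1. ]
```

```bash
python3 -m inch '[[-8,0,-10,0,0,0,0],[-15,0,-40,0,-0.006,0,0],[-30,0,-45,0,0,0,0],[-40,0,0,0,-0.006,0,0],[-40,0,0,0,0,0,0],[-10,0,0,0,0,0,0],[0,0,0,0,0,0,0]]'; python3 - <<'E'
from h import *
to(Hp(-.078,.215),0.093)
E
```

```text
time: 22.7
tool_pos: [0.5199, -0.2177, 0.2716]
ee_rot: [0.003, 0.999, 0.049, 0.002]
contact_force: [0.7, -0.6, 0.5]
finger_gap: 0.0001
t22.7 pos [ 0.5199 -0.2177  0.2716] yaw0.097 F [ 0.7 -0.6  0.5] gap0.0001 q6 1.06
  rot [ 0.006 -0.003  0.004] then shift mm [ 6.  -0.9 56.6]
```

```bash
python3 -m inch '[[2,-1,30,0.006,-0.003,0.004,0],[0,0,28,0,0,0,0],[2,0,2,0,0,0,0]]'; python3 -m inch '[[8,0,-2,0,0,0,0],[10,0,-3,0,0,0,0],[10,0,-2,0,0,0,0],[10,0,-1,0,0,0,0],[10,0,0,0,0,0,0]]'; python3 - <<'E'
from h import *
to(Hp(-.016,.22),0.093)
E
```

```text
time: 23.0
tool_pos: [0.5273, -0.2171, 0.2129]
ee_rot: [0.001, 0.999, 0.046, 0.004]
contact_force: [-0.3, -0.4, -0.2]
finger_gap: -0.0002
time: 23.5
tool_pos: [0.5797, -0.2125, 0.2283]
ee_rot: [0.002, 0.999, 0.047, 0.004]
contact_force: [-2.8, -0.0, 2.4]
finger_gap: 0.0001
t23.5 pos [ 0.5797 -0.2125  0.2283] yaw0.093 F [-2.8 -0.   2.4] gap0.0001 q6 1.11
  rot [ 0.005 -0.009  0.   ] then shift mm [ 8.  -1.3  8.3]
```

```bash
python3 -m inch '[[8,0,7,0,0,0,0],[11,0,6,0,0,0,0],[11,0,5,0,0,0,0],[10,0,5,0,0,0,0],[10,0,6,0,0,0,0],[9,0,6,0,0,0,0],[8,0,8,0,0,0,0],[8,0,9,0,0,0,0],[3,0,5,0,0,0,0]]'; python3 - <<'E'
from h import *
to(Hp(.056,.1735),0.093)
E
python3 -m inch '[[-8,0,-10,0,0,0,0],[-15,0,-40,0,-0.006,0,0],[-30,0,-45,0,0,0,0],[-40,0,0,0,-0.006,0,0],[-36,0,0,0,0,0,0],[-10,0,0,0,0,0,0],[0,0,0,0,0,0,0]]'; python3 - <<'E'
from h import *
to(Hp(-.078,.215),0.093)
E
```

```text
time: 24.4
tool_pos: [0.6674, -0.2049, 0.1688]
ee_rot: [0.003, 0.999, 0.047, 0.005]
contact_force: [-1.8, -0.6, 2.6]
finger_gap: -0.0001
t24.4 pos [ 0.6674 -0.2049  0.1688] yaw0.095 F [-1.8 -0.6  2.6] gap-0.0001 q6 1.16
  rot [ 0.007 -0.01   0.002] then shift mm [-8.1 -1.8 -4.7]
time: 25.1
tool_pos: [0.5274, -0.2181, 0.2683]
ee_rot: [0.005, 0.999, 0.047, 0.006]
contact_force: [0.8, 0.8, 0.2]
finger_gap: -0.0001
t25.1 pos [ 0.5274 -0.2181  0.2683] yaw0.095 F [0.8 0.8 0.2] gap-0.0001 q6 1.07
  rot [ 0.011 -0.011  0.002] then shift mm [-1.5 -2.  53.3]
```

```bash
python3 -m inch '[[0,-1,30,0.011,-0.011,0.002,0],[0,0,25,0,0,0,0],[0,0,0,0,0,0,0]]'; python3 -m inch '[[8,0,-1,0,0,0,0],[10,0,-2,0,0,0,0],[8,0,-1,0,0,0,0]]';python3 -m inch '[[5,0,0,0,0,0,0],[5,0,0,0,0,0,0]]';python3 -m inch '[[5,0,0,0,0,0,0]]';python3 -m inch '[[5,0,0,0,0,0,0]]'; python3 - <<'E'
from h import *
to(Hp(-.026,.22),0.093)
E
```

```text
time: 25.4
tool_pos: [0.5319, -0.218, 0.2148]
ee_rot: [0.001, 0.999, 0.046, 0.005]
contact_force: [-0.1, -0.2, -0.4]
finger_gap: -0.0
time: 25.7
tool_pos: [0.56, -0.2157, 0.2219]
ee_rot: [0.002, 0.999, 0.046, 0.005]
contact_force: [-3.1, 0.3, 3.9]
finger_gap: 0.0003
time: 25.9
tool_pos: [0.5724, -0.2146, 0.2242]
ee_rot: [0.002, 0.999, 0.047, 0.006]
contact_force: [-2.4, 0.8, 3.7]
finger_gap: 0.0004
time: 26.0
tool_pos: [0.5781, -0.2141, 0.2249]
ee_rot: [0.003, 0.999, 0.047, 0.006]
contact_force: [-7.4, -0.7, 4.2]
finger_gap: 0.0001
time: 26.1
tool_pos: [0.579, -0.2139, 0.2249]
ee_rot: [0.003, 0.999, 0.047, 0.001]
contact_force: [-21.8, -2.0, 10.3]
finger_gap: 0.0
t26.1 pos [ 0.579  -0.2139  0.2249] yaw0.094 F [-21.8  -2.   10.3] gap0.0000 q6 1.11
  rot [ 0.005 -0.001  0.001] then shift mm [-1.2 -2.6  4.9]
```

The star hit its hard stop as predicted, with the spoke upright and 22 N on the ball, so the plate is down. I'll retreat and photograph the plate, then the rack.

```bash
python3 -m inch '[[-12,0,-5,0,0,0,0],[0,0,-30,0,0,0,0],[0,0,-25,0,0,0,0],[0,-40,0,0,0,0,0],[0,-45,0,0,0,0,0],[-10,-45,0,0,0,0,0],[-10,-45,0,0,0,0,0],[0,-30,0,0,0,0,0],[0,0,0,0,0,0,0]]'; python3 -c "
from h import *
to(Jp(-.03,.03,.27),0.093); snap('wrist','w8')"
python3 -m inch '[[0,-45,0,0,0,0,0],[0,-45,0,0,0,0,0],[0,-45,0,0,0,0,0],[0,-45,0,0,0,0,0],[-10,-45,0,0,0,0,0],[-10,-30,0,0,0,0,0],[0,0,0,0,0,0,0]]'; python3 -c "
from h import *
to([.47,.308,.25],0.093); c=snap('wrist','w9')
a=load('w8')['img'][0:290,30:530]; b=c['img'][0:290,30:530]
cv2.imwrite('pics/c8.png',np.vstack([a,b]))"
```

```text
time: 27.0
tool_pos: [0.5333, -0.0067, 0.2851]
ee_rot: [0.001, 0.999, 0.044, 0.011]
contact_force: [0.3, -0.1, 0.7]
finger_gap: -0.0
t27.0 pos [ 0.5333 -0.0067  0.2851] yaw0.089 F [ 0.3 -0.1  0.7] gap-0.0000 q6 1.45
  rot [ 0.004 -0.021 -0.004] then shift mm [ 24.9 -18.6  15.1]
time: 27.75
tool_pos: [0.5, 0.2469, 0.2825]
ee_rot: [0.002, 0.999, 0.037, 0.017]
contact_force: [0.2, -0.8, 0.4]
finger_gap: -0.0001
t27.8 pos [0.5    0.2469 0.2825] yaw0.074 F [ 0.2 -0.8  0.4] gap-0.0001 q6 1.95
  rot [ 0.005 -0.034 -0.019] then shift mm [-24.2 -63.6  32.5]
```

View pics/c8.png

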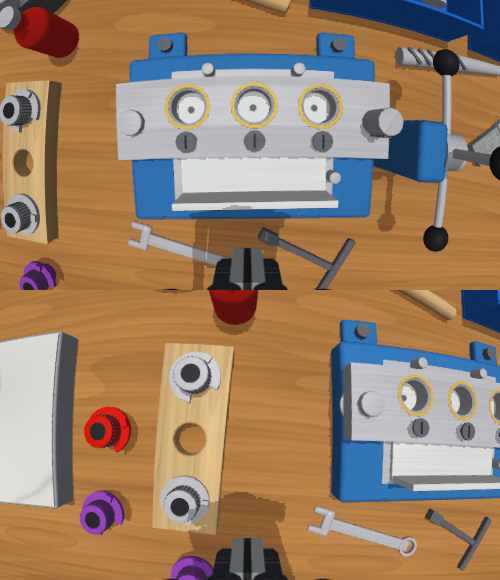

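The plate is down on the bracket: all three pins, the foot and the liners at (188,107), (254,106) and (320,106) are visible. The rack bushes are at (195,375) and (185,500) in the lower half. I'll enlarge those for their cut-outs.

```bash
python3 -c "
from h import *
b=load('w9')['img']
f=lambda x,y:cv2.resize(b[y:y+80,x:x+80],(390,390),interpolation=cv2.INTER_CUBIC)
cv2.imwrite('pics/c9.png',np.hstack([f(185,45),f(175,170)]))"
```

```text
(no output)
```

View pics/c9.png

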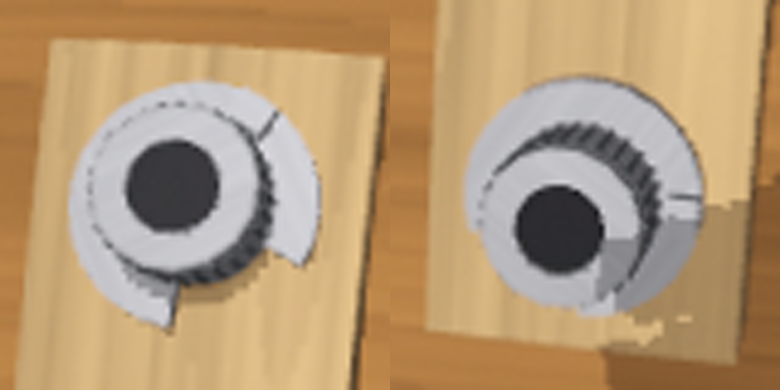

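```bash
python3 - <<'E'
from h import *
c=load('w9')
def P(k,u,v,z): 
    x0,y0=[(185,45),(175,170)][k]; return onz(c,x0+(u-390*k)/4.875,y0+v/4.875,z)
for k,pts in [(0,dict(L=(68,205),R=(322,195),T=(197,80),e1=(170,328),e2=(305,265),m=(278,114),hole=(173,185))),(1,dict(L=(465,195),R=(703,190),T=(584,75),e1=(471,233),e2=(612,314),m=(700,198),hole=(560,230)))]:
    d={n:P(k,*p,.070 if n=='hole' else .041) for n,p in pts.items()}
    l,r,t=d['L'][:2],d['R'][:2],d['T'][:2]
    # circle through 3
    A=2*np.array([r-l,t-l]); ce=np.linalg.solve(A,[r@r-l@l,t@t-l@l]); print('flange c',ce.round(4),'rad',np.linalg.norm(l-ce).round(4),'hole',d['hole'].round(4))
    h=d['hole'][:2]
    for n in('e1','e2','m'): print(n,[np.degrees(np.arctan2(*(d[n][:2]-q)[::-1])).round(1) for q in (ce,h)])
E
```

```text
flange c [0.6151 0.316 ] rad 0.0314 hole [0.6154 0.3162 0.07  ]
e1 [np.float64(173.5), np.float64(174.0)]
e2 [np.float64(-116.2), np.float64(-116.6)]
m [np.float64(-39.0), np.float64(-39.7)]
flange c [0.464  0.3203] rad 0.0311 hole [0.4627 0.3203 0.07  ]
e1 [np.float64(112.6), np.float64(110.4)]
e2 [np.float64(-164.5), np.float64(-163.7)]
m [np.float64(-86.9), np.float64(-84.4)]
```

```bash
python3 - <<'E'
from h import *
c=load('top0'); print('oil',onz(c,176,154,.14))
c=load('w8')
J=lambda p:(np.array([[np.cos(.093),np.sin(.093)],[-np.sin(.093),np.cos(.093)]])@(p[:2]-[.589,-.013])).round(4)
for u,v in [(188,107),(254,106),(320,106)]: p=onz(c,u+30,v,.088); print('liner',p.round(4),J(p))
for u,v in [(186,142),(255,141),(322,141)]: p=onz(c,u+30,v,.1015); print('screw',p.round(4),J(p))
for u,v in [(131,123),(387,122)]: print('posttops',[J(onz(c,u+30,v,z)) for z in (.1,.14,.19)])
E
python3 -m inch '[[0,0,0,0,0,-0.14,1],[0,0,0,0,0,-0.14,1],[0,0,0,0,0,-0.14,1],[0,0,0,0,0,-0.14,1],[0,0,0,0,0,-0.14,1],[0,0,0,0,0,-0.14,1],[0,0,0,0,0,-0.14,1],[0,0,0,0,0,-0.14,1],[0,0,0,0,0,-0.14,1],[0,0,0,0,0,-0.14,1],[0,0,0,0,0,-0.14,1],[0,0,0,0,0,-0.14,1],[0,0,0,0,0,-0.14,1],[0,0,0,0,0,-0.14,1],[0,0,0,0,0,-0.14,1],[0,0,0,0,0,-0.14,1],[0,0,0,0,0,-0.14,1],[0,0,0,0,0,-0.14,1],[0,0,0,0,0,-0.14,1],[0,0,0,0,0,0,1]]'; python3 to.py .615 .316 .15 2.855
```

```text
oil [0.71620499 0.26675161 0.14      ]
liner [0.6169 0.0615 0.088 ] [0.0347 0.0716]
liner [ 0.623  -0.0073  0.088 ] [0.0344 0.0025]
liner [ 0.6311 -0.0766  0.088 ] [ 0.036  -0.0672]
screw [0.5804 0.0584 0.1015] [-0.0019  0.0719]
screw [ 0.5869 -0.0113  0.1015] [-0.0019  0.0019]
screw [ 0.5943 -0.0795  0.1015] [-0.0009 -0.0667]
posttops [array([0.0205, 0.1311]), array([0.0194, 0.1166]), array([0.018 , 0.0984])]
posttops [array([ 0.0227, -0.1398]), array([ 0.0213, -0.1216]), array([ 0.0195, -0.0987])]
time: 29.8
tool_pos: [0.5269, 0.2045, 0.2829]
ee_rot: [0.029, 0.173, 0.985, -0.003]
contact_force: [0.4, -0.5, 0.7]
finger_gap: 0.0856
t29.8 pos [0.5269 0.2045 0.2829] yaw2.794 F [ 0.4 -0.5  0.7] gap0.0856 q6 -0.85
  rot [ 0.003  0.058 -0.061] then shift mm [-53.  131.9 132.9]
```

```bash
python3 -m inch '[[0,0,0,0,0.058,-0.061,1],[-13,30,20,0,0,0,1],[-13,35,20,0,0,0,1],[-13,35,20,0,0,0,1],[-12,30,20,0,0,0,1],[0,0,10,0,0,0,1],[0,0,0,0,0,0,1]]'; python3 to.py .615 .316 .0495 2.855
```

```text
time: 30.5
tool_pos: [0.6244, 0.3063, 0.1915]
ee_rot: [0.003, 0.159, 0.987, 0.002]
contact_force: [-0.1, -0.2, -0.9]
finger_gap: 0.0854
t30.5 pos [0.6244 0.3063 0.1915] yaw2.821 F [-0.1 -0.2 -0.9] gap0.0854 q6 -0.81
  rot [ 0.004  0.006 -0.034] then shift mm [ 11.8   6.6 142. ]
```

```bash
cat >> h.py <<'E'
def hole(c,p,w=25,thr=75):
    u,v=proj(c,p); u0,v0=int(u)-w,int(v)-w
    g=c['img'][max(v0,0):v0+2*w,max(u0,0):u0+2*w].max(2); n,l,st,ce=cv2.connectedComponentsWithStats((g<thr).astype(np.uint8))
    r=[]
    for i in range(1,n):
        if st[i,4]>40: 
            q=ce[i]+[max(u0,0),max(v0,0)]; r.append((q.round(1),st[i,2:5],onz(c,*q,p[2]).round(4)))
    return (u,v),r
E
python3 -m inch '[[6,3,20,0.004,0.006,-0.034,1],[6,4,20,0,0,0,1],[0,0,15,0,0,0,1],[0,0,0,0,0,0,1]]'; python3 to.py .615 .316 .0495 2.855; python3 - <<'E'
from h import *
c=snap('wrist','w10'); print(hole(c,[.615,.316,.07],40))
E
```

```text
time: 30.9
tool_pos: [0.6166, 0.311, 0.1393]
ee_rot: [0.002, 0.148, 0.989, 0.001]
contact_force: [0.1, -0.8, 0.5]
finger_gap: 0.0856
t30.9 pos [0.6166 0.311  0.1393] yaw2.845 F [ 0.1 -0.8  0.5] gap0.0856 q6 -0.82
  rot [ 0.002  0.005 -0.01 ] then shift mm [ 2.9  4.4 89.8]
((np.float64(283.1026309552684), np.float64(215.1123835294532)), [(array([284.3, 216.1]), array([ 32,  31, 760], dtype=int32), array([0.6159, 0.3166, 0.07  ]))])
```

```bash
python3 -m inch '[[3,4.5,20,0.002,0.005,-0.01,1],[0,0,30,0,0,0,1],[0,0,30,0,0,0,1],[0,0,8,0,0,0,1],[0,0,0,0,0,0,1]]'; python3 to.py .6155 .3163 .0495 2.855
```

```text
time: 31.45
tool_pos: [0.6226, 0.3153, 0.063]
ee_rot: [0.009, 0.147, 0.989, 0.006]
contact_force: [0.2, 0.1, 0.4]
finger_gap: 0.0854
t31.4 pos [0.6226 0.3153 0.063 ] yaw2.847 F [0.2 0.1 0.4] gap0.0854 q6 -0.82
  rot [ 0.014  0.016 -0.008] then shift mm [ 7.1 -1.  13.5]
```

```bash
python3 -m inch '[[7,-1,6,0.014,0.016,-0.008,1],[0,0,6,0,0,0,1],[0,0,0,0,0,0,1]]'; python3 to.py .6155 .3163 .0495 2.855
```

```text
time: 31.75
tool_pos: [0.6177, 0.3171, 0.0552]
ee_rot: [0.003, 0.143, 0.99, 0.002]
contact_force: [0.7, 0.8, -0.9]
finger_gap: 0.0852
t31.8 pos [0.6177 0.3171 0.0552] yaw2.855 F [ 0.7  0.8 -0.9] gap0.0852 q6 -0.83
  rot [ 0.004  0.005 -0.   ] then shift mm [ 1.9 -1.4  5.7]
```

```bash
python3 -m inch '[[2,-1,6,0.004,0.005,0,1],[0,0,0,0,0,0,0],[0,0,0,0,0,0,0],[0,0,0,0,0,0,0],[0,0,0,0,0,0,0],[0,0,0,0,0,0,0],[0,0,0,0,0,0,0]]'; python3 to.py .6155 .3163 .0495 2.855;python3 -m inch '[[0,0,-10,0,0,0,0],[0,0,-20,0,0,0,0],[0,0,-30,0,0,0,0],[0,0,-40,0,0,0,0],[0,0,-40,0,0,0,0],[0,0,-40,0,0,0,0],[0,0,0,0,0,0,0]]'; python3 - <<'E'
from h import *
to(Jp(.0345,0.001,.2),2.449)
c=snap('wrist','w11')
cv2.imwrite('pics/w11c.png',cv2.resize(c['img'][120:320,140:420],None,fx=2.5,fy=2.5,interpolation=cv2.INTER_CUBIC))
E
```

```text
time: 32.45
tool_pos: [0.6164, 0.3174, 0.0509]
ee_rot: [0.001, 0.143, 0.99, 0.001]
contact_force: [-0.1, 1.4, 0.0]
finger_gap: 0.0376
t32.5 pos [0.6164 0.3174 0.0509] yaw2.855 F [-0.1  1.4  0. ] gap0.0376 q6 -0.83
  rot [0.003 0.002 0.   ] then shift mm [ 0.5 -1.3  1.4]
time: 33.15
tool_pos: [0.6137, 0.3159, 0.2343]
ee_rot: [-0.004, 0.143, 0.99, -0.002]
contact_force: [-0.1, 0.8, -1.7]
finger_gap: 0.038
t33.1 pos [0.6137 0.3159 0.2343] yaw2.855 F [-0.1  0.8 -1.7] gap0.0380 q6 -0.83
  rot [-0.007 -0.006  0.406] then shift mm [-214.7 -243.8   34.3]
```

View pics/w11c.png

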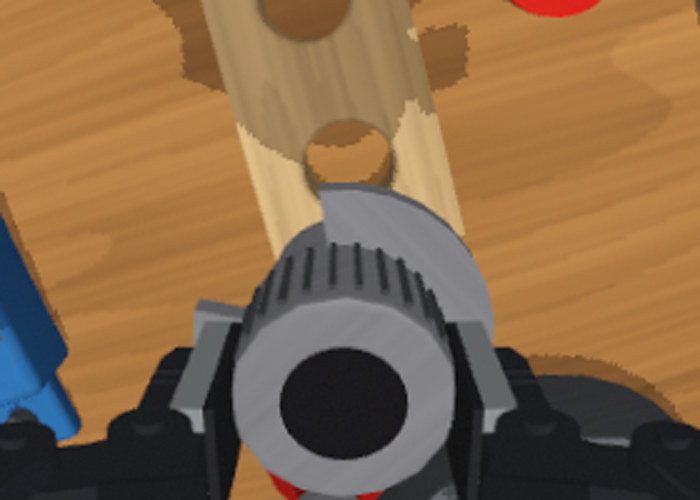

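The bush is held square and the cut-out shows at upper left, with edges at about (322,187) and (200,302). I'll measure its direction, then carry it over liner1.

```bash
python3 - <<'E'
from h import *
c=load('w11'); z=c['s']['tool_pos'][2]; zf=z-.0139+.004
h=onz(c,140+344/2.5,120+404/2.5,z-.0139+.033); print(h)
a=[np.degrees(np.arctan2(*(onz(c,140+u/2.5,120+v/2.5,zf)-h)[:2][::-1])) for u,v in [(322,185),(200,301)]]
print(a,'yaw',np.mean(np.unwrap(np.radians(a)))-np.pi,[np.linalg.norm((onz(c,140+u/2.5,120+v/2.5,zf)-h)[:2]) for u,v in [(322,185),(200,301)]])
E
python3 -m inch '[[0,0,0,0,0,0.14,0],[0,0,0,0,0,0.14,0],[0,0,0,0,0,0.12,0],[-30,-34,0,0,0,0,0],[-30,-34,0,0,0,0,0],[-30,-34,0,0,0,0,0],[-30,-34,0,0,0,0,0],[-30,-34,0,0,0,0,0],[-30,-34,0,0,0,0,0],[-15,-20,0,0,0,0,0],[0,0,0,0,0,0,0]]'; python3 - <<'E'
from h import *
to(Jp(.0345,0.001,.2),2.449)
E
```

```text
[0.61448323 0.31604398 0.25339565]
[np.float64(171.43318134854417), np.float64(-121.50343227886101)] yaw 0.43571925798027333 [np.float64(0.03244635093092416), np.float64(0.03058287710269876)]
time: 34.3
tool_pos: [0.6035, 0.0062, 0.207]
ee_rot: [-0.025, 0.342, 0.939, -0.018]
contact_force: [0.4, 1.5, -2.8]
finger_gap: 0.0378
t34.3 pos [0.6035 0.0062 0.207 ] yaw2.442 F [ 0.4  1.5 -2.8] gap0.0378 q6 -0.87
  rot [-0.051 -0.035 -0.006] then shift mm [-24.8   1.1   7. ]
```

```bash
python3 -m inch '[[-12,0,-3,-0.051,-0.035,-0.04,0],[-10,0,0,0,0,0,0],[0,0,0,0,0,0,0]]'; python3 to.py .6233 -.0085 .15 2.49
```

```text
time: 34.6
tool_pos: [0.6184, -0.0074, 0.204]
ee_rot: [-0.005, 0.324, 0.946, -0.0]
contact_force: [-0.8, 0.2, -2.8]
finger_gap: 0.0381
t34.6 pos [ 0.6184 -0.0074  0.204 ] yaw2.481 F [-0.8  0.2 -2.8] gap0.0381 q6 -0.94
  rot [-0.004 -0.01  -0.009] then shift mm [-4.6  2.1 54. ]
```

```bash
python3 -m inch '[[-5,2,15,-0.004,-0.01,-0.009,0],[0,0,20,0,0,0,0],[0,0,15,0,0,0,0],[0,0,0,0,0,0,0]]'; python3 to.py .6233 -.0085 .14 2.49
```

```text
time: 35.0
tool_pos: [0.6227, -0.0045, 0.1495]
ee_rot: [-0.004, 0.319, 0.948, -0.001]
contact_force: [-0.5, -0.2, -1.9]
finger_gap: 0.0378
t35.0 pos [ 0.6227 -0.0045  0.1495] yaw2.492 F [-0.5 -0.2 -1.9] gap0.0378 q6 -0.95
  rot [-0.004 -0.007  0.002] then shift mm [-2.9 -2.8  9.5]
```

```bash
python3 -m inch '[[-3,-3,4,-0.004,-0.007,0.002,0],[0,0,0,0,0,0,0]]'; python3 to.py .6233 -.0085 .14 2.49; python3 -m inch '[[0,0,6,0,0,0,0],[0,0,4,0,0,0,0],[0,0,4,0,0,0,0]]'; python3 to.py .6233 -.0085 .125 2.49
```

```text
time: 35.2
tool_pos: [0.6235, -0.0074, 0.145]
ee_rot: [-0.001, 0.32, 0.948, 0.0]
contact_force: [0.2, -0.0, -3.2]
finger_gap: 0.0381
t35.2 pos [ 0.6235 -0.0074  0.145 ] yaw2.491 F [ 0.2 -0.  -3.2] gap0.0381 q6 -0.95
  rot [-0.    -0.001  0.001] then shift mm [-0.5 -0.9  5. ]
time: 35.5
tool_pos: [0.6249, -0.0072, 0.1324]
ee_rot: [0.001, 0.32, 0.947, 0.001]
contact_force: [0.4, -0.1, -2.3]
finger_gap: 0.0376
t35.5 pos [ 0.6249 -0.0072  0.1324] yaw2.491 F [ 0.4 -0.1 -2.3] gap0.0376 q6 -0.95
  rot [0.002 0.002 0.001] then shift mm [ 0.4 -2.   7.4]
```

```bash
python3 -m inch '[[0,-2,3,0.002,0.002,0,0],[0,0,3,0,0,0,0]]'; python3 to.py .6233 -.0085 .125 2.49; python3 -m inch '[[0,0,4,0,0,0,0],[0,0,4,0,0,0,0]]'; python3 to.py .6233 -.0085 .115 2.49
```

```text
time: 35.7
tool_pos: [0.624, -0.0086, 0.1264]
ee_rot: [0.001, 0.32, 0.947, 0.001]
contact_force: [-0.5, 0.9, -2.2]
finger_gap: 0.0383
t35.7 pos [ 0.624  -0.0086  0.1264] yaw2.490 F [-0.5  0.9 -2.2] gap0.0383 q6 -0.95
  rot [0.002 0.001 0.   ] then shift mm [ 0.6 -0.4  1.4]
time: 35.9
tool_pos: [0.6242, -0.0086, 0.1181]
ee_rot: [0.001, 0.32, 0.947, 0.001]
contact_force: [-0.3, 1.2, -2.8]
finger_gap: 0.038
t35.9 pos [ 0.6242 -0.0086  0.1181] yaw2.490 F [-0.3  1.2 -2.8] gap0.0380 q6 -0.95
  rot [ 0.002  0.001 -0.   ] then shift mm [ 0.8 -0.5  3.1]
```

```bash
python3 -m inch '[[0,0,5,0,0,0,0],[0,0,4,0,0,0,0],[0,0,3,0,0,0,0]]';  python3 -m inch '[[0,0,3,0,0,0,0],[0,0,2,0,0,0,0]]'; python3 to.py .6233 -.0085 .105 2.49
```

```text
time: 36.2
tool_pos: [0.624, -0.0084, 0.1047]
ee_rot: [0.001, 0.32, 0.947, 0.001]
contact_force: [-4.3, 1.9, 33.9]
finger_gap: 0.0378
time: 36.4
tool_pos: [0.6241, -0.0084, 0.1048]
ee_rot: [0.001, 0.32, 0.947, 0.001]
contact_force: [-2.2, 0.7, 4.6]
finger_gap: 0.0384
t36.4 pos [ 0.6241 -0.0084  0.1048] yaw2.490 F [-2.2  0.7  4.6] gap0.0384 q6 -0.95
  rot [0.003 0.002 0.   ] then shift mm [ 0.6 -0.5 -0.2]
```

It is seated: the TCP stopped at 0.1048 against 0.105 expected. Now the locking turn, clockwise (tool +rz).

```bash
python3 -m inch '[[0,0,0,0,0,0.12,0],[0,0,0,0,0,0.14,0],[0,0,0,0,0,0.14,0],[0,0,0,0,0,0.14,0]]'; python3 to.py .624 -.0085 .105 0.95;  python3 -m inch '[[0,0,0,0,0,0.14,0],[0,0,0,0,0,0.14,0],[0,0,0,0,0,0.14,0],[0,0,0,0,0,0.14,0]]'; python3 to.py .624 -.0085 .105 0.95
```

```text
time: 36.8
tool_pos: [0.6241, -0.0089, 0.1055]
ee_rot: [0.002, 0.569, 0.822, 0.001]
contact_force: [-0.5, 1.2, -3.2]
finger_gap: 0.0377
t36.8 pos [ 0.6241 -0.0089  0.1055] yaw1.930 F [-0.5  1.2 -3.2] gap0.0377 q6 -0.39
  rot [ 0.005 -0.001  0.98 ] then shift mm [ 0.3 -0.3  0.5]
time: 37.2
tool_pos: [0.6237, -0.0087, 0.1049]
ee_rot: [0.001, 0.782, 0.623, 0.002]
contact_force: [-0.8, 1.1, -1.4]
finger_gap: 0.0382
t37.2 pos [ 0.6237 -0.0087  0.1049] yaw1.346 F [-0.8  1.1 -1.4] gap0.0382 q6 0.19
  rot [ 0.003 -0.002  0.396] then shift mm [ 0.3  0.1 -0.1]
```

```bash
python3 -m inch '[[0,0,0,0,0,0.14,0],[0,0,0,0,0,0.14,0],[0,0,0,0,0,0.12,0]]'; python3 -c "
from h import *
to([.624,-.0085,.105],.95); print(bot.get_state()['moment'])"; python3 -m inch '[[0,0,0,0,0,0,1],[0,0,0,0,0,0,1],[0,0,0,0,0,0,1],[0,0,0,0,0,0,1],[0,0,-15,0,0,0,1],[0,0,-40,0,0,0,1],[0,0,-40,0,0,0,1],[0,0,-40,0,0,0,1],[0,0,0,0,0,0,1]]'; python3 -c "
from h import *
to([.4635,.320,.2],2.025); snap('wrist','w12')"
```

```text
time: 37.5
tool_pos: [0.6233, -0.0084, 0.1049]
ee_rot: [0.0, 0.894, 0.448, 0.001]
contact_force: [-0.4, 0.7, -0.9]
finger_gap: 0.0379
t37.5 pos [ 0.6233 -0.0084  0.1049] yaw0.929 F [-0.4  0.7 -0.9] gap0.0379 q6 0.61
  rot [ 0.002 -0.002 -0.021] then shift mm [ 0.3  0.7 -0.1]
[0.21630929 0.076405   0.04201028]
time: 38.4
tool_pos: [0.6233, -0.0093, 0.2449]
ee_rot: [0.001, 0.892, 0.453, 0.001]
contact_force: [-0.1, -0.9, 0.6]
finger_gap: 0.0852
t38.4 pos [ 0.6233 -0.0093  0.2449] yaw0.940 F [-0.1 -0.9  0.6] gap0.0852 q6 0.60
  rot [ 3.000e-03  1.000e-03 -1.085e+00] then shift mm [366.    0.9  44.9]
```

```bash
python3 -m inch '[[0,0,0,0,0,-0.14,1],[0,0,0,0,0,-0.14,1],[0,0,0,0,0,-0.14,1],[0,0,0,0,0,-0.14,1],[0,0,0,0,0,-0.14,1],[0,0,0,0,0,-0.14,1],[0,0,0,0,0,-0.14,1],[0,0,0,0,0,-0.1,1],[40,0,0,0,0,0,1],[45,0,0,0,0,0,1],[45,0,0,0,0,0,1],[45,0,0,0,0,0,1],[45,0,0,0,0,0,1],[45,0,0,0,0,0,1],[40,0,0,0,0,0,1],[30,0,0,0,0,0,1],[0,0,0,0,0,0,1]]'; python3 to.py .4635 .320 .14 2.025
```

```text
time: 40.15
tool_pos: [0.4455, 0.2913, 0.2204]
ee_rot: [-0.016, 0.51, 0.86, -0.014]
contact_force: [0.6, -0.4, 0.8]
finger_gap: 0.0857
t40.1 pos [0.4455 0.2913 0.2204] yaw2.071 F [ 0.6 -0.4  0.8] gap0.0857 q6 0.04
  rot [-0.04  -0.012  0.047] then shift mm [17.9 28.8 80.4]
```

```bash
python3 -m inch '[[9,14,20,-0.04,-0.012,0.047,1],[9,14,25,0,0,0,1],[0,0,20,0,0,0,1],[0,0,10,0,0,0,1],[0,0,0,0,0,0,1]]'; python3 to.py .4635 .320 .0515 2.025; python3 - <<'E'
from h import *
c=snap('wrist','w13'); print(hole(c,[.4635,.320,.07],40))
E
```

```text
time: 40.65
tool_pos: [0.4608, 0.318, 0.1387]
ee_rot: [0.001, 0.529, 0.849, -0.003]
contact_force: [-0.2, 0.3, 0.6]
finger_gap: 0.0855
t40.6 pos [0.4608 0.318  0.1387] yaw2.027 F [-0.2  0.3  0.6] gap0.0855 q6 0.13
  rot [-0.004  0.004  0.002] then shift mm [ 0.6  3.3 87.2]
((np.float64(280.64521857356704), np.float64(219.30277359260623)), [(array([281.8, 218.5]), array([ 31,  30, 757], dtype=int32), array([0.464 , 0.3209, 0.07  ]))])
```

```bash
python3 -m inch '[[1,3.5,20,-0.004,0.004,0.002,1],[0,0,25,0,0,0,1],[0,0,20,0,0,0,1],[0,0,0,0,0,0,1]]'; python3 to.py .4638 .3205 .0510 2.025
```

```text
time: 41.1
tool_pos: [0.4679, 0.3206, 0.0774]
ee_rot: [0.002, 0.531, 0.847, 0.005]
contact_force: [0.1, -0.7, -0.2]
finger_gap: 0.0855
t41.1 pos [0.4679 0.3206 0.0774] yaw2.022 F [ 0.1 -0.7 -0.2] gap0.0855 q6 0.13
  rot [ 0.011 -0.001 -0.003] then shift mm [ 1.7 -3.7 26.4]
```

```bash
python3 -m inch '[[2,-4,12,0.011,-0.001,0,1],[0,0,11,0,0,0,1],[0,0,0,0,0,0,1]]'; python3 to.py .4638 .3205 .0510 2.025
```

```text
time: 41.4
tool_pos: [0.4654, 0.3213, 0.0561]
ee_rot: [0.001, 0.531, 0.847, 0.002]
contact_force: [-0.0, -0.4, 0.0]
finger_gap: 0.0853
t41.4 pos [0.4654 0.3213 0.0561] yaw2.022 F [-0.  -0.4  0. ] gap0.0853 q6 0.13
  rot [ 0.005 -0.001 -0.003] then shift mm [-0.  -1.8  5.1]
```

```bash
python3 -m inch '[[0,-2,5,0.005,0,0,1],[0,0,0,0,0,0,0],[0,0,0,0,0,0,0],[0,0,0,0,0,0,0],[0,0,0,0,0,0,0],[0,0,0,0,0,0,0],[0,0,0,0,0,0,0]]'; python3 to.py .4638 .3205 .0510 2.025;python3 -m inch '[[0,0,-10,0,0,0,0],[0,0,-20,0,0,0,0],[0,0,-30,0,0,0,0],[0,0,-40,0,0,0,0],[0,0,-40,0,0,0,0],[0,0,-40,0,0,0,0],[0,0,0,0,0,0,0]]'; python3 - <<'E'
from h import *
to([.6165,.0608,.2],2.47)
c=snap('wrist','w14')
cv2.imwrite('pics/w14c.png',cv2.resize(c['img'][120:320,140:420],None,fx=2.5,fy=2.5,interpolation=cv2.INTER_CUBIC))
E
```

```text
time: 42.1
tool_pos: [0.4645, 0.3212, 0.0527]
ee_rot: [0.0, 0.531, 0.847, 0.002]
contact_force: [-0.2, -0.3, -1.0]
finger_gap: 0.0378
t42.1 pos [0.4645 0.3212 0.0527] yaw2.022 F [-0.2 -0.3 -1. ] gap0.0378 q6 0.13
  rot [ 0.004 -0.001 -0.003] then shift mm [-0.3 -1.   1.7]
time: 42.8
tool_pos: [0.4622, 0.3194, 0.239]
ee_rot: [-0.001, 0.531, 0.847, -0.002]
contact_force: [0.5, 0.3, -2.2]
finger_gap: 0.0378
t42.8 pos [0.4622 0.3194 0.239 ] yaw2.022 F [ 0.5  0.3 -2.2] gap0.0378 q6 0.13
  rot [-0.005 -0.001 -0.448] then shift mm [-281.7 -106.4   39. ]
```

View pics/w14c.png

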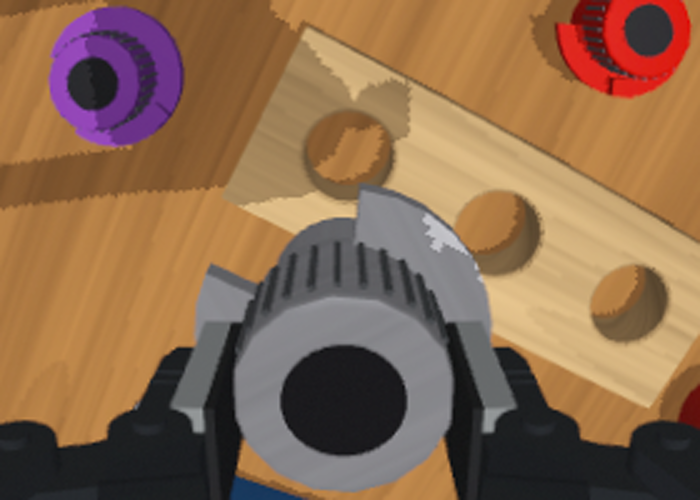

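The second bush is held. Its cut-out edges are at (358,187) and (210,267).

```bash
python3 - <<'E'
from h import *
c=load('w14'); z=c['s']['tool_pos'][2]; zf=z-.0157+.004
h=onz(c,140+344/2.5,120+399/2.5,z-.0157+.033); print(h)
q=[onz(c,140+u/2.5,120+v/2.5,zf)-h for u,v in [(358,186),(210,266)]]
a=np.unwrap([np.arctan2(d[1],d[0]) for d in q]); y=np.mean(a)-np.pi; print(np.degrees(a),y,[np.linalg.norm(d[:2]) for d in q],'psi for insert',2.022-y+.093)
E
python3 -m inch '[[0,0,0,0,0,-0.14,0],[0,0,0,0,0,-0.14,0],[0,0,0,0,0,-0.14,0],[-38,-14,-3,0,0,0,0],[-38,-14,-3,0,0,0,0],[-38,-14,-3,0,0,0,0],[-38,-14,-3,0,0,0,0],[-38,-14,-3,0,0,0,0],[-38,-14,-3,0,0,0,0],[-20,-8,-2,0,0,0,0],[0,0,0,0,0,0,0]]'; python3 to.py .6165 .0608 .2 2.47
```

```text
[0.46358774 0.31989272 0.25629657]
[111.16977848 177.63458893] -0.6212991008278164 [np.float64(0.031467475915770086), np.float64(0.03107970137138592)] psi for insert 2.736299100827816
time: 43.95
tool_pos: [0.5889, 0.0792, 0.2342]
ee_rot: [-0.02, 0.332, 0.943, -0.017]
contact_force: [-0.0, 0.3, -2.8]
finger_gap: 0.0382
t44.0 pos [0.5889 0.0792 0.2342] yaw2.464 F [-0.   0.3 -2.8] gap0.0382 q6 -0.77
  rot [-0.046 -0.026 -0.006] then shift mm [-33.    2.8  34.2]
```

```bash
python3 -m inch '[[-15,2,10,-0.046,-0.026,-0.14,0],[0,0,10,0,0,-0.13,0],[0,0,0,0,0,0,0]]'; python3 to.py .6165 .0608 .155 2.73
```

```text
time: 44.25
tool_pos: [0.5982, 0.0712, 0.2077]
ee_rot: [-0.006, 0.199, 0.98, 0.001]
contact_force: [-0.3, 0.2, -3.0]
finger_gap: 0.0383
t44.2 pos [0.5982 0.0712 0.2077] yaw2.742 F [-0.3  0.2 -3. ] gap0.0383 q6 -1.08
  rot [ 0.    -0.013  0.012] then shift mm [-21.   -2.2  52.7]
```

```bash
python3 -m inch '[[-11,-1,12,0,-0.013,0.012,0],[-10,-1,15,0,0,0,0],[0,0,15,0,0,0,0],[0,0,0,0,0,0,0]]'; python3 to.py .6172 .0612 .147 2.73
```

```text
time: 44.65
tool_pos: [0.6144, 0.0632, 0.1611]
ee_rot: [-0.003, 0.207, 0.978, -0.001]
contact_force: [0.5, -0.1, -3.2]
finger_gap: 0.0374
t44.6 pos [0.6144 0.0632 0.1611] yaw2.724 F [ 0.5 -0.1 -3.2] gap0.0374 q6 -1.07
  rot [-0.002 -0.006 -0.006] then shift mm [-3.4 -0.8 14.1]
```

```bash
python3 -m inch '[[-3.4,-1,8,-0.002,-0.006,-0.006,0],[0,0,5,0,0,0,0],[0,0,0,0,0,0,0]]'; python3 to.py .6172 .0612 .138 2.73; python3 -m inch '[[0,0,4,0,0,0,0],[0,0,3,0,0,0,0]]'; python3 to.py .6172 .0612 .138 2.73
```

```text
time: 44.95
tool_pos: [0.6176, 0.0615, 0.1473]
ee_rot: [-0.0, 0.205, 0.979, -0.0]
contact_force: [-0.7, 0.6, -3.2]
finger_gap: 0.0378
t45.0 pos [0.6176 0.0615 0.1473] yaw2.729 F [-0.7  0.6 -3.2] gap0.0378 q6 -1.08
  rot [-0.    -0.    -0.001] then shift mm [ 0.2 -0.4  9.3]
time: 45.15
tool_pos: [0.6182, 0.0616, 0.141]
ee_rot: [0.001, 0.205, 0.979, 0.0]
contact_force: [-0.7, -0.7, -3.4]
finger_gap: 0.0381
t45.1 pos [0.6182 0.0616 0.141 ] yaw2.729 F [-0.7 -0.7 -3.4] gap0.0381 q6 -1.08
  rot [ 0.001  0.002 -0.001] then shift mm [ 0.8 -0.8  3. ]
```

```bash
python3 -m inch '[[0.8,-0.5,4,0,0,0,0],[0,0,4,0,0,0,0]]'; python3 to.py .6172 .0612 .125 2.73; python3 -m inch '[[0,0,4,0,0,0,0],[0,0,4,0,0,0,0]]'; python3 to.py .6172 .0612 .107 2.73
```

```text
time: 45.35
tool_pos: [0.6176, 0.0615, 0.1331]
ee_rot: [0.002, 0.205, 0.979, 0.001]
contact_force: [-0.1, -0.2, -2.9]
finger_gap: 0.0378
t45.4 pos [0.6176 0.0615 0.1331] yaw2.729 F [-0.1 -0.2 -2.9] gap0.0378 q6 -1.08
  rot [ 0.002  0.003 -0.001] then shift mm [ 0.2 -0.5  8.1]
time: 45.55
tool_pos: [0.6176, 0.0618, 0.1247]
ee_rot: [0.002, 0.205, 0.979, 0.001]
contact_force: [1.6, 0.6, -3.6]
finger_gap: 0.0377
t45.5 pos [0.6176 0.0618 0.1247] yaw2.729 F [ 1.6  0.6 -3.6] gap0.0377 q6 -1.08
  rot [ 0.002  0.003 -0.001] then shift mm [ 0.2 -0.7 17.7]
```

In the bore. Pressing home.

```bash
python3 -m inch '[[0,0,5,0,0,0,0],[0,0,5,0,0,0,0],[0,0,4,0,0,0,0],[0,0,3,0,0,0,0]]';  python3 -m inch '[[0,0,3,0,0,0,0],[0,0,2,0,0,0,0]]'; python3 to.py .6172 .0612 .107 2.73
```

```text
time: 45.95
tool_pos: [0.6176, 0.0617, 0.1065]
ee_rot: [0.002, 0.205, 0.979, 0.001]
contact_force: [-6.2, -0.4, 18.7]
finger_gap: 0.0376
time: 46.15
tool_pos: [0.6177, 0.0617, 0.1067]
ee_rot: [0.003, 0.205, 0.979, 0.001]
contact_force: [-2.3, -0.1, 3.3]
finger_gap: 0.038
t46.1 pos [0.6177 0.0617 0.1067] yaw2.729 F [-2.3 -0.1  3.3] gap0.0380 q6 -1.08
  rot [ 0.003  0.005 -0.001] then shift mm [ 0.2 -0.6 -0.3]
```

Seated at exactly 0.1067. Turning clockwise to lock.

```bash
python3 -m inch '[[0,0,0,0,0,0.12,0],[0,0,0,0,0,0.14,0],[0,0,0,0,0,0.14,0],[0,0,0,0,0,0.14,0]]'; python3 to.py .6177 .0615 .107 1.17;  python3 -m inch '[[0,0,0,0,0,0.14,0],[0,0,0,0,0,0.14,0],[0,0,0,0,0,0.14,0],[0,0,0,0,0,0.14,0]]'; python3 to.py .6177 .0615 .107 1.17; python3 -m inch '[[0,0,0,0,0,0.14,0],[0,0,0,0,0,0.14,0],[0,0,0,0,0,0.12,0]]'; python3 to.py .6177 .0615 .107 1.17
```

```text
time: 46.55
tool_pos: [0.6179, 0.0618, 0.1077]
ee_rot: [0.003, 0.468, 0.884, 0.002]
contact_force: [-0.3, 1.3, -2.8]
finger_gap: 0.0378
t46.5 pos [0.6179 0.0618 0.1077] yaw2.169 F [-0.3  1.3 -2.8] gap0.0378 q6 -0.52
  rot [ 0.008 -0.     0.999] then shift mm [-0.4 -0.1  0.7]
time: 46.95
tool_pos: [0.6175, 0.0619, 0.107]
ee_rot: [0.002, 0.702, 0.712, 0.003]
contact_force: [0.5, 0.2, -3.2]
finger_gap: 0.038
t47.0 pos [0.6175 0.0619 0.107 ] yaw1.585 F [ 0.5  0.2 -3.2] gap0.0380 q6 0.07
  rot [ 0.006 -0.002  0.415] then shift mm [-0.2  0.4 -0. ]
time: 47.25
tool_pos: [0.617, 0.0617, 0.1067]
ee_rot: [0.001, 0.835, 0.551, 0.002]
contact_force: [-0.3, 0.1, -2.2]
finger_gap: 0.0378
t47.2 pos [0.617  0.0617 0.1067] yaw1.167 F [-0.3  0.1 -2.2] gap0.0378 q6 0.48
  rot [ 0.004 -0.003 -0.003] then shift mm [ 0.1  0.7 -0.3]
```

```bash
python3 -m inch '[[0,0,0,0,0,0,1],[0,0,0,0,0,0,1],[0,0,0,0,0,0,1],[0,0,0,0,0,0,1],[0,0,-15,0,0,0,1],[0,0,-40,0,0,0,1],[0,0,-40,0,0,0,1],[0,0,-40,0,0,0,1],[0,0,-40,0,0,0.14,1],[0,0,0,0,0,0.14,1],[0,0,0,0,0,0.14,1],[0,0,0,0,0,0.14,1],[0,0,0,0,0,0.14,1],[0,0,0,0,0,0.14,1],[0,0,0,0,0,0.14,1],[-30,15,0,0,0,0.1,1],[-30,15,0,0,0,0,1],[-20,15,0,0,0,0,1],[-10,10,0,0,0,0,1],[0,0,0,0,0,0,1]]'; python3 -c "
from h import *
to([.533,-.0067,.285],.093); a=snap('wrist','w15')['img'][40:260,140:420]; b=snap('scene','s15')['img'][175:275,180:360]
cv2.imwrite('pics/c15.png',np.vstack([cv2.resize(a,(500,393),interpolation=cv2.INTER_CUBIC)[:330],cv2.resize(b,(500,278),interpolation=cv2.INTER_CUBIC)[:265]]))"
```

```text
time: 49.25
tool_pos: [0.5312, -0.0031, 0.292]
ee_rot: [-0.0, 0.999, 0.031, 0.009]
contact_force: [-0.3, 0.5, 0.4]
finger_gap: 0.0854
t49.2 pos [ 0.5312 -0.0031  0.292 ] yaw0.063 F [-0.3  0.5  0.4] gap0.0854 q6 1.48
  rot [ 0.    -0.018 -0.03 ] then shift mm [1.4 3.7 7. ]
```

View pics/c15.png

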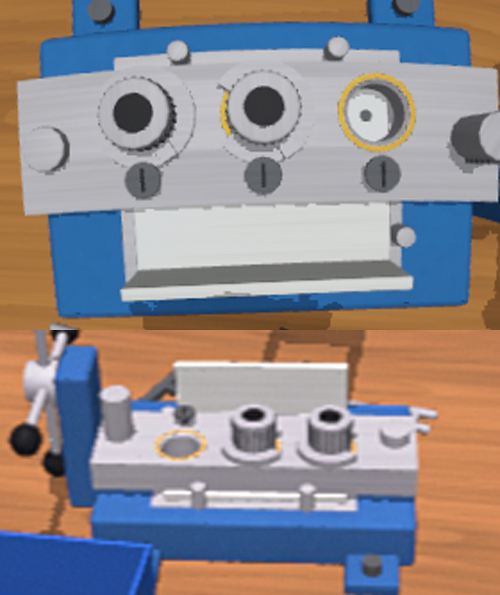

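The last view shows both bushes seated, with brass rim visible only on their +y side, so the cut-outs are turned to +y. The bracket sits against the pins. A numeric check of star and bracket before handing in.

```bash
python3 - <<'E'
from h import *
s=load('s15')
for d in (-20,-10,0,10): 
    a=np.radians(d); print(d,[np.round(proj(s,Hp(.095*np.sin(a+k*np.pi/2),.13+.095*np.cos(a+k*np.pi/2))),1) for k in range(4)])
g=s['img'][150:240,175:215].max(2); n,l,st,ce=cv2.connectedComponentsWithStats((g<50).astype(np.uint8))
print([(np.round(ce[i]+[175,150],1),st[i,4]) for i in range(1,n) if st[i,4]>20])
c=load('w15')
J=lambda p:(np.array([[np.cos(.093),np.sin(.093)],[-np.sin(.093),np.cos(.093)]])@(p[:2]-[.589,-.013])).round(4)
P=lambda u,v,z:onz(c,140+u*.56,40+v*.56,z)
print('wall top',J(P(121,294,.115)),J(P(413,281,.115)),'grips',J(P(133,113,.124)),J(P(264,107,.124)),'liner0',J(P(377,112,.088)))
E
```

```text
-20 [array([194.7, 158. ]), array([187.4, 202.7]), array([197.5, 228.2]), array([203.7, 186.1])]
-10 [array([193.2, 159.5]), array([187.8, 209. ]), array([198.8, 225.9]), array([203.3, 180.5])]
0 [array([191.8, 162.2]), array([188.5, 214.8]), array([200. , 222.7]), array([202.8, 175.2])]
10 [array([190.6, 166. ]), array([189.5, 219.9]), array([201.1, 218.8]), array([202.1, 170.3])]
[(array([192.1, 161.7]), np.int32(78)), (array([203.4, 173.9]), np.int32(42)), (array([188.8, 214.3]), np.int32(82)), (array([199.1, 223. ]), np.int32(45))]
wall top [-0.0662  0.0865] [-0.0633 -0.0835] grips [0.0358 0.0719] [0.0358 0.0016] liner0 [ 0.0357 -0.0678]
```

Star ≈ 0° to within about a degree. The wall centre reads jig (-65, +1.5) mm against (-66, 0), and both grips are on their liner axes. Handing in.

```bash
python3 -c "
from h import *
print(bot.close_job(), bot.get_state()['time'])"
```

```text
the job is handed in; nothing more can be done
the job is handed in; nothing more can be done
```

The job is handed in after about 49 s of robot time. `close_job` reports no verdict, so what follows rests on my own checks.

**What I did**
- **Bracket:** I carried it in by its wall and set it down a few millimetres short. The gripper's linkage met the raised plate before the bracket reached the stops. I then pushed it home with shut fingers, first against the rear stops and then against the side stop.
- **Star handle:** four strokes brought it to a hard stop with about 22 N on the ball.
- **Bushes:** there were only two in the rack. I put them in the middle and left holes (liner1 and liner2), pressed them down, and turned each about 89° clockwise.

**Last checks**
- **Star:** within about 1° of zero, so the plate is down.
- **Bracket:** the wall centre measured at jig (-65, +1.5) mm against (-66, 0). It is parallel to within about 1° and rests against the pins.
- **Bushes:** both stopped at the expected seated height to within 0.3 mm, and their grips sit on the liner axes to about 2 mm. The cut-outs show on the +y side.
- **Tools:** I moved none of the other tools knowingly, and the gripper was clear of everything at hand-in.

**What disagreed**
- My first reading of the second bush's cut-out angle in the rack was about 17° off, because the grip hid one edge. I corrected it from the picture taken with the bush in hand, before inserting it.
- The position estimates of the jig showed steady differences of 2 to 5 mm between views.

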